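# Count the wheel-nut caps left in the dispenser

### The job

We are stock-taking the wheel-nut caps: stand the empty pan on the scale's platter, let go of it, and zero the scale by pressing its recessed key fully down with the stylus, which goes back into its socket. Then take the pan by its handle, hold it up under the dispenser's spout and push the paddle back with it so that all the caps in the chute slide into the pan; none may fall on the counter, and never work the paddle without the pan in hand. At the end the pan stands upright on the middle of the platter with all those caps and all the loose ones from the counter in it, the paddle back at rest, the stylus upright in its socket, and the other things on the counter left where they were.

Things in the scene. Friction and masses are not known exactly. Their poses are not given: they have to be found in the camera images.
- dispenser: fixed gravity dispenser: steel chute, two lanes, 30 degree tilt, 100 mm wide, 220 long, walls 42, on a dark stand. Origin on the counter under the middle of the spout lip; lip 160 mm up; chute climbs to its +x, caps leave to -x, up to 0.1 m out. A gate at the lip, linked to the paddle, holds them. Gate guides rise to 295 mm. Under the chute 85 mm behind the lip are free but for the paddle
- paddle (a joint): angle of the spring paddle, a plate 136 mm wide under the chute, hinge 50 mm behind the lip, 165 mm up. 0 = rest, leaning 0.5 rad forward, lower edge 76 mm up below the lip; pushed to the dispenser's +x it stops at 0.45 (about 5 N). The gate rises with it, clear of the caps from 0.38. The far wall of a pan with its underside 45 to 70 mm up meets the edge; at the stop it is 43 mm behind the lip
- pan: open aluminium scale pan, outside 184 (its x) x 168 x 74 mm, walls and floor 4, the handle's wall 86 high, about 150 g; origin under the middle of the pan without handle, z up. Straight black handle to its -x: 20 mm wide, 28 high (38 to 66 mm above the underside), 92 to 192 mm from the origin
- scale: grey counting scale fixed to the counter, 305 mm by 210 mm; origin on the counter under the middle of the platter, the panel (top 56 mm high, 100 to 200 mm from the middle) towards its -x. The stylus socket, a black block 60 mm high, is on its -y side
- platter (a point): middle of the top of the scale's flat square steel platter, 200 by 200 mm, 75 mm above the counter; it does not sink
- zero_key (a joint): travel of the scale's spring zero key, 0 = up, 0.004 m = fully down (about 4 N); black, 15 mm across, in a square well 18 mm wide in the panel, its top 6 mm below the panel: too deep and narrow for a fingertip
- zero_key_top (a point): middle of the top of the zero key, about 50 mm above the counter; moves with it
- stylus: stylus, 40 g: black square barrel 14 x 14 mm, 66 long, above a collar 30 mm wide and 5 thick; below it a steel probe 8 mm thick, 45 long. Origin at the middle of the collar's underside, z up the barrel: barrel from 5 to 71 mm, probe from 0 to -45. It stands upright with the collar on the socket's top and the probe in its hole
- stylus_tip (a point): end of the stylus's probe
- socket (a point): mouth of the stylus socket, middle of its square hole 18 mm wide, 60 mm above the counter; axes as the scale
- cap1: chromed plastic wheel-nut cap, 60 mm long, 30 g: a hexagon 34 mm across flats (39 across corners) over 43 mm, the rest a round dome of radius 17; origin at the middle of its length, x along it, the dome at -x, the open end at +x, z square to a pair of flats (it can rest on any flat); begins in the dispenser's chute, lengthwise, at the gate
- cap2: chromed plastic wheel-nut cap, 60 mm long, 30 g: a hexagon 34 mm across flats (39 across corners) over 43 mm, the rest a round dome of radius 17; origin at the middle of its length, x along it, the dome at -x, the open end at +x, z square to a pair of flats (it can rest on any flat); begins in the dispenser's chute, lengthwise, at the gate
- cap3: chromed plastic wheel-nut cap, 60 mm long, 30 g: a hexagon 34 mm across flats (39 across corners) over 43 mm, the rest a round dome of radius 17; origin at the middle of its length, x along it, the dome at -x, the open end at +x, z square to a pair of flats (it can rest on any flat); begins in the dispenser's chute, lengthwise, one behind another in its lane (None if absent)
- cap4: chromed plastic wheel-nut cap, 60 mm long, 30 g: a hexagon 34 mm across flats (39 across corners) over 43 mm, the rest a round dome of radius 17; origin at the middle of its length, x along it, the dome at -x, the open end at +x, z square to a pair of flats (it can rest on any flat); begins in the dispenser's chute, lengthwise, one behind another in its lane (None if absent)
- stray1: chromed plastic wheel-nut cap, 60 mm long, 30 g: a hexagon 34 mm across flats (39 across corners) over 43 mm, the rest a round dome of radius 17; origin at the middle of its length, x along it, the dome at -x, the open end at +x, z square to a pair of flats (it can rest on any flat); begins lying on the counter (None if absent)
- stray2: chromed plastic wheel-nut cap, 60 mm long, 30 g: a hexagon 34 mm across flats (39 across corners) over 43 mm, the rest a round dome of radius 17; origin at the middle of its length, x along it, the dome at -x, the open end at +x, z square to a pair of flats (it can rest on any flat); begins lying on the counter (None if absent)
- stray3: chromed plastic wheel-nut cap, 60 mm long, 30 g: a hexagon 34 mm across flats (39 across corners) over 43 mm, the rest a round dome of radius 17; origin at the middle of its length, x along it, the dome at -x, the open end at +x, z square to a pair of flats (it can rest on any flat); begins lying on the counter (None if absent)
- spray_can: bystander, leave alone: standing spray can 66 mm across, 190 mm high; origin under its middle
- filter_carton: bystander, leave alone: cardboard carton 85 x 85 x 95 mm; origin under its middle
- tape_roll: bystander, leave alone: brown roll of tape lying flat, 100 mm across, 25 mm high; origin under its middle
- screwdriver: bystander, leave alone: screwdriver lying on the counter; origin under its middle
- filler_tin: bystander, leave alone: tin 90 mm across, 110 mm high; origin under its middle
There are look-alikes about, which are no part of the job. What is shaped like the cap1 but green is not meant. Leave any purple look-alike of the stray2 alone.

How it is judged (in metres and radians):
On the way, in this order (a step that is already met when the one before it is completed fails the run):
1. the empty pan stands on the platter, let go (horizontal distance between pan and platter below 0.05 m and z of pan in the frame of platter between -0.004 and 0.004 m and angle between pan's own z axis and vertical below 0.06 rad and contact force between the fingers and pan below 0.1 N and linear speed of pan below 0.03 m/s and horizontal distance between each of cap1, cap2, cap3, cap4, stray1, stray2, stray3 and pan above 0.11 m), for 0.3 s.
2. the zero key is pressed fully down with the stylus while the empty pan stands on the platter (value of joint zero_key above 0.003 m and distance between stylus_tip and zero_key_top below 0.007 m and horizontal distance between pan and platter below 0.05 m and z of pan in the frame of platter between -0.004 and 0.004 m and angle between pan's own z axis and vertical below 0.06 rad and contact force between the fingers and pan below 0.1 N and horizontal distance between each of cap1, cap2, cap3, cap4, stray1, stray2, stray3 and pan above 0.11 m), for 0.1 s.
3. every cap from the chute is in the pan, while the pan is held up under the spout (x of cap1 in the frame of pan between -0.088 and 0.088 m and y of cap1 in the frame of pan between -0.08 and 0.08 m and z of cap1 in the frame of pan between 0.005 and 0.095 m and x of cap2 in the frame of pan between -0.088 and 0.088 m and y of cap2 in the frame of pan between -0.08 and 0.08 m and z of cap2 in the frame of pan between 0.005 and 0.095 m and x of cap3 in the frame of pan between -0.088 and 0.088 m and y of cap3 in the frame of pan between -0.08 and 0.08 m and z of cap3 in the frame of pan between 0.005 and 0.095 m and x of cap4 in the frame of pan between -0.088 and 0.088 m and y of cap4 in the frame of pan between -0.08 and 0.08 m and z of cap4 in the frame of pan between 0.005 and 0.095 m and contact force between the fingers and pan above 0.5 N and height (world z) of pan above 0.02 m and horizontal distance between pan and dispenser below 0.2 m), for 0.2 s.
At the end, for the whole second after the job is handed in: Pan let go, at rest, upright (0.06 rad) on the platter within 50 mm of its middle, with every cap, from chute and counter, inside its walls (middles at most 95 mm above its underside); stylus upright in its socket (10 mm, 0.12 rad); paddle at rest (below 0.05 rad) (horizontal distance between pan and platter below 0.05 m and z of pan in the frame of platter between -0.004 and 0.004 m and angle between pan's own z axis and vertical below 0.06 rad and contact force between the fingers and pan below 0.1 N and linear speed of each of pan, cap1, cap2, cap3, cap4, stray1, stray2, stray3 below 0.03 m/s and x of cap1 in the frame of pan between -0.088 and 0.088 m and y of cap1 in the frame of pan between -0.08 and 0.08 m and z of cap1 in the frame of pan between 0.005 and 0.095 m and x of cap2 in the frame of pan between -0.088 and 0.088 m and y of cap2 in the frame of pan between -0.08 and 0.08 m and z of cap2 in the frame of pan between 0.005 and 0.095 m and x of cap3 in the frame of pan between -0.088 and 0.088 m and y of cap3 in the frame of pan between -0.08 and 0.08 m and z of cap3 in the frame of pan between 0.005 and 0.095 m and x of cap4 in the frame of pan between -0.088 and 0.088 m and y of cap4 in the frame of pan between -0.08 and 0.08 m and z of cap4 in the frame of pan between 0.005 and 0.095 m and x of stray1 in the frame of pan between -0.088 and 0.088 m and y of stray1 in the frame of pan between -0.08 and 0.08 m and z of stray1 in the frame of pan between 0.005 and 0.095 m and x of stray2 in the frame of pan between -0.088 and 0.088 m and y of stray2 in the frame of pan between -0.08 and 0.08 m and z of stray2 in the frame of pan between 0.005 and 0.095 m and x of stray3 in the frame of pan between -0.088 and 0.088 m and y of stray3 in the frame of pan between -0.08 and 0.08 m and z of stray3 in the frame of pan between 0.005 and 0.095 m and distance between stylus and socket below 0.01 m and angle between stylus's own z axis and vertical below 0.12 rad and value of joint paddle below 0.05 rad); the robot touches nothing.
It fails at once if a cap from the chute falls on the counter ((height (world z) of cap1 below 0.04 m and not (x of cap1 in the frame of pan between -0.088 and 0.088 m and y of cap1 in the frame of pan between -0.08 and 0.08 m and z of cap1 in the frame of pan between 0.005 and 0.095 m)) or (height (world z) of cap2 below 0.04 m and not (x of cap2 in the frame of pan between -0.088 and 0.088 m and y of cap2 in the frame of pan between -0.08 and 0.08 m and z of cap2 in the frame of pan between 0.005 and 0.095 m)) or (height (world z) of cap3 below 0.04 m and not (x of cap3 in the frame of pan between -0.088 and 0.088 m and y of cap3 in the frame of pan between -0.08 and 0.08 m and z of cap3 in the frame of pan between 0.005 and 0.095 m)) or (height (world z) of cap4 below 0.04 m and not (x of cap4 in the frame of pan between -0.088 and 0.088 m and y of cap4 in the frame of pan between -0.08 and 0.08 m and z of cap4 in the frame of pan between 0.005 and 0.095 m))).
It fails at once if the paddle is worked without the pan in hand (value of joint paddle above 0.15 rad and contact force between the fingers and pan below 0.05 N).
It fails at once if a bystander is moved more than 30 mm (distance of any of spray_can, filter_carton, tape_roll, screwdriver, filler_tin from where it was at the start of the episode above 0.03 m).
Of cap3, cap4 only 1 to 2 are there at a start; the rules pass over those that are not, and their reading is None.
Of stray1, stray2, stray3 only 1 to 3 are there at a start; the rules pass over those that are not, and their reading is None.
At some moment in a run one of stray1, stray2, stray3, pan may be knocked a few centimetres aside while the robot is not near it.
It also fails if it takes over 210 s, if anything falls off the work surface, if the arm or the gripper's body presses on something with over 40 N, if the wrist force passes 120 N, or if a joint passes its speed limit or range.

### The arm

A 7-joint arm with a two-finger parallel gripper is mounted at the origin on the work surface. World frame = base frame: x ahead of the robot, y to its left, z up, the work surface at z = 0. Lengths are in mm, angles in rad, forces in N, time in s.
With the tool pointing down it reaches from about 400 to 875 mm from the base axis. Payload 4.4 kg.
Tool frame: the origin (TCP) lies at the very end of the fingers, on their centre line; the grasp point (between the pads) lies 19 mm behind it; z points along the fingers, y is the line along which they close (so a half turn about z gives the same grasp; the last joint's range is limited). The gripper opens to 85 mm and grips with 20 to 120 N. Pads are 22 mm wide; open, the fingers measure 114 mm over their backs; the gripper's body (76 mm by 85 mm) begins 54 mm behind the grasp point. The pads swing forward as they close: fully open they stand 13 mm farther back than shut.
Start: joints at [-1.412, 0.628, 0.038, 1.517, -0.027, 0.996, -0.02], TCP at [144.867, 633.665, 231.313] pointing down, gripper open.
Joint ranges: [-3.06, 3.06], [-0.37, 2.12], [-1.25, 1.32], [0.18, 2.47], [-1.1, 4.24], [0.23, 1.98], [-2.94, 2.94]. Speed limits (rad/s): [2.57, 2.57, 3.14, 3.14, 3.14, 3.14, 3.14].

### API

Orientations are given as [roll, pitch, yaw] about the fixed x, y, z axes, in that order (R = Rz(yaw) Ry(pitch) Rx(roll)).
In Python, from cell import monitor, viewer, workorder gives the robot as it stands.
- The arm moves only by the tool arm_command, never from a script. Its argument "series" is one flat list of numbers, 5 for each row, row after row: the opening in per cent of the stroke, from 0 (shut) to 100 (fully open), then the shift along the tool's x, y, z in cm, then the turn about the tool's z in degrees. In form: [claw, x, y, z, roll, claw, x, y, z, roll, ...]. A call has exactly 5 rows; each row is the pose to reach, as a shift and turn from the pose commanded when the call began, along the tool's axes at that moment; what a row does not reach only later rows make up. A row lasts 1/12 s, in which the tool goes at most 41.7 mm and 7.16 degrees, less where a joint would pass 70% of its speed; a pose out of reach is approached as far as the arm can. A call with a gripper value outside its range is refused whole. The fingers move at their own pace and stop on an object; the grip force is fixed at half the most. Time passes only in rows, so rows that repeat a pose let the fingers close, or fill a call up. It gives the time, the measured TCP pose, the force, the opening and the grip force at its end, in the units of the state.
- monitor.read_state(): the state, without advancing time (a new reading comes with each control period).
- viewer.get_image(name): name is "scene" or "top"; returns (picture, depth): 400x640x3 uint8, red, green, blue; 400x640 float32, mm along the optical axis (not along the pixel's ray), 0 where there is no reading.
- viewer.camera_model(name): a dict with "mtx" (3x3 intrinsics, pixels), "dist_coeffs" ([k1, k2, p1, p2, k3] as OpenCV has them; the pictures are not rectified), "R" (3x3) and "t" (3): a world point X has camera coordinates R X + t. Camera axes: x right, y down, z forward; pixel columns grow to the right and rows downward; lengths in mm; the calibration is good to about 2 mm. A picture is of the moment at which its call begins. camera_model takes no time and is no camera call.
- workorder.finish_job(): hands the job in; it is judged then, once.
The state is a dict: "clock": time; "qpos": joint angles; "qd": joint speeds; "tau": joint torques, N m; "eef_pos": TCP position; "tool_rot": TCP orientation; "force": force on the tool from outside, world axes, zero at the start; "torque": the same for the moment, N m; "width": finger opening in mm; "gripper_force": force on a finger pad.
Only numpy, scipy, OpenCV 4.12 (cv2) and the standard library are available. Lean on these libraries where they do the work, as an engineer would, in place of code of your own. Each camera call takes 0.05 s, during which the arm holds its last target. There are 200 camera calls.

## Working session

There is one attempt and no reset: what is moved stays moved. The work goes in short steps, Python scripts to look and compute and a tool call to move; the robot and the scene stay as the last step left them, time stands still between calls to the robot, and variables do not carry over. Pictures are saved under pics/ and viewed, at most 14 in all, crops included, and the job is handed in when it is done.

Besides the shell and the picture viewer there is one more tool, called in YAML: its name, and indented under it one key for each argument. arm_command: Moves the arm, as the interface text tells. Its arguments: {"type":"object","properties":{"series":{"type":"array","items":{"type":"number"}}},"required":["series"]}

```bash
ls; mkdir -p pics; cat > h.py <<'E'
import numpy as np, cv2
from cell import monitor, viewer, workorder
def look(n):
    im,d=viewer.get_image(n); np.savez(f'{n}.npz',im=im,d=d); return im,d
def cloud(n):
    f=np.load(f'{n}.npz'); im,d=f['im'],f['d']; c=viewer.camera_model(n)
    v,u=np.mgrid[0:400,0:640]
    p=cv2.undistortPoints(np.stack([u,v],-1).reshape(-1,1,2).astype(np.float64),np.array(c['mtx']),np.array(c['dist_coeffs'])).reshape(400,640,2)
    P=np.dstack([p*d[...,None],d]); X=(P-np.array(c['t']).reshape(3))@np.array(c['R'])
    X[d==0]=np.nan; return im,X
def save(im,name): cv2.imwrite('pics/'+name,im[...,::-1])
E
python3 - <<'E'
from h import *
for n in('scene','top'):
    im,d=look(n); save(im,n+'0.png')
    c=viewer.camera_model(n); print(n,-np.array(c['R']).T@np.array(c['t']).reshape(3),np.round(c['R'],2).tolist())
print(monitor.read_state())
E
```

```text
pics
scene [1000.61222256  646.57268436  756.18894973] [[-0.86, 0.51, 0.0], [0.3, 0.51, -0.81], [-0.41, -0.69, -0.59]]
top [ 400.41980938  -34.83232234 1184.41856222] [[-0.01, -1.0, 0.0], [-0.98, 0.01, -0.17], [0.17, -0.0, -0.98]]
{'clock': 0.1, 'qpos': array([-1.41181273,  0.62926518,  0.03843468,  1.51828499, -0.02701272,
        0.99628682, -0.02000703]), 'qd': array([-0.00037972, -0.00102189, -0.00099495, -0.00080166,  0.00065287,
       -0.0012466 , -0.00030686]), 'tau': array([ 2.44996154e-03, -5.64518881e+01,  1.23021159e+00, -1.93966484e+01,
        1.12212310e-02,  5.51675956e-03, -9.11668650e-06]), 'eef_pos': array([144.71693421, 633.103952  , 230.46793168]), 'tool_rot': array([-3.13986573e+00,  1.79555455e-06,  2.91680287e+00]), 'force': array([-0.35248086,  0.34885547, -0.82133438]), 'torque': array([-0.03239108,  0.0307637 ,  0.01492613]), 'gripper_force': 0.0, 'width': 85.74676224826469}
```

View pics/top0.png

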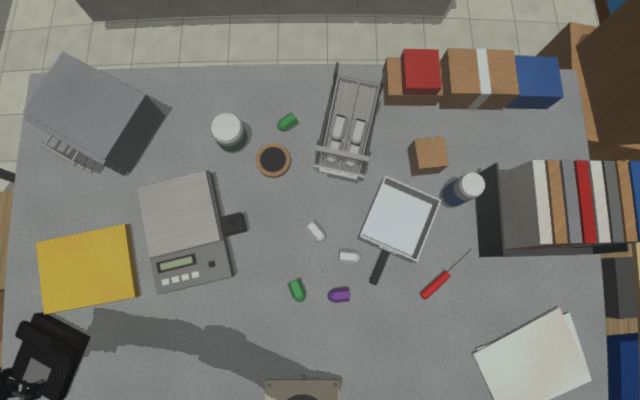

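View pics/scene0.png

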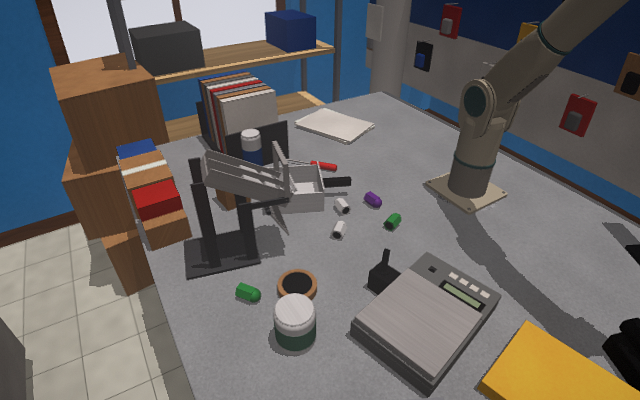

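The top view shows the scale at (185,230), with the key at (211,264) and the stylus at (235,222). The pan is at (400,220) with its handle at (380,268). The dispenser lip is at (342,170), with what look like 4 caps in the chute. The white strays are at (316,231) and (349,256).

```bash
cat > m.py <<'E'
from h import *
im,X=cloud('top'); v,u=np.mgrid[0:400,0:640]
def box(u0,u1,v0,v1,z0,z1): return (u>=u0)&(u<u1)&(v>=v0)&(v<v1)&(X[...,2]>z0)&(X[...,2]<z1)
def rect(m,l):
    P=X[m]; r=cv2.minAreaRect(P[:,:2].astype(np.float32)); print(l,len(P),'c',np.round(r[0],1),'s',np.round(r[1],1),'a',round(r[2],1),'z',np.round(np.percentile(P[:,2],[5,50,95]),1)); return r
if __name__=='__main__':
    rect(box(130,222,165,262,68,82),'platter')
    rect(box(130,240,240,300,48,63),'panel')
    k=box(204,219,257,272,-10,100)&(im.sum(2)<200); print('key',k.sum(),np.nanmean(X[k],0),im[258:271:2,205:219:2].sum(2).tolist())
    rect(box(222,250,205,240,50,68),'socket'); rect(box(222,250,190,240,100,145),'stylus')
    rect(box(355,442,175,265,64,82),'panrim'); rect(box(355,442,175,265,1,12),'panfloor')
    rect(box(365,395,248,290,52,80),'handle')
    rect(box(305,328,218,243,10,60),'s1'); rect(box(338,361,247,266,10,60),'s2')
    rect(box(305,390,60,190,240,310),'guides'); 
    rect(box(360,395,60,165,150,330),'chute')
    for p in [(352,165),(325,165),(340,178),(360,178),(318,176),(322,152),(369,158),(340,70),(382,80),(340,128),(358,130),(335,160),(350,163),(340,115),(360,115)]: print(p,np.round(X[p[1],p[0]]))
E
python3 m.py; python3 - <<'E'
from h import *
im=cv2.imread('pics/top0.png'); a=cv2.resize(im[55:195,300:400],None,fx=4,fy=4,interpolation=2); b=cv2.resize(im[160:300,130:260],None,fx=3,fy=3,interpolation=2)
b=cv2.copyMakeBorder(b,0,a.shape[0]-b.shape[0],0,0,0); cv2.imwrite('pics/crop1.png',np.hstack([a,b]))
E
```

```text
platter 5181 c [554.5 337.8] s [201.4 201.4] a 14.3 z [72.2 75.8 79.3]
panel 2833 c [409.5 302.4] s [103.2 212.3] a 13.6 z [53.2 57.  60.5]
key 18 [417.90884175 244.57777977  49.13496504] [[352, 349, 350, 351, 348, 350, 353], [348, 349, 336, 304, 295, 348, 353], [351, 339, 213, 183, 175, 331, 353], [348, 343, 202, 167, 171, 282, 353], [347, 346, 237, 204, 208, 326, 354], [351, 352, 324, 342, 351, 352, 357], [351, 350, 352, 353, 352, 353, 354]]
socket 329 c [522.8 191.9] s [63.4 63.7] a 14.0 z [55.7 60.8 65.9]
stylus 47 c [531.3 184.4] s [14.  13.9] a 38.4 z [104.  130.  133.7]
panrim 589 c [ 530.1 -230.1] s [235.7 228.7] a 65.7 z [64.9 72.9 78.3]
panfloor 4410 c [ 544.3 -281. ] s [257.4 260.1] a 89.2 z [1.3 4.1 8.4]
handle 321 c [ 406.9 -216.6] s [ 33.6 101.2] a 67.8 z [59.3 66.2 70.8]
s1 275 c [504.9 -41.1] s [58.5 39.1] a 39.6 z [18.9 31.7 37.2]
s2 281 c [ 438.2 -133.3] s [60.2 39.3] a 83.5 z [20.  31.9 37.7]
guides 2229 c [ 760.9 -123.5] s [121.9 231.5] a 77.1 z [241.6 259.9 295.1]
chute 1214 c [ 751.5 -160.2] s [ 58.7 231.4] a 80.2 z [195.5 248.5 293.1]
(352, 165) [ 654. -130.  197.]
(325, 165) [652. -63. 207.]
(340, 178) [ 665. -112.    1.]
(360, 178) [ 647. -162.   81.]
(318, 176) [nan nan nan]
(322, 152) [660. -54. 291.]
(369, 158) [ 645. -159.  294.]
(340, 70) [ 1.008e+03 -1.190e+02  1.000e+00]
(382, 80) [ 840. -198.  279.]
(340, 128) [733. -99. 242.]
(358, 130) [ 729. -142.  241.]
(335, 160) [666. -88. 198.]
(350, 163) [ 658. -124.  201.]
(340, 115) [ 768. -100.  237.]
(360, 115) [ 771. -149.  230.]
```

View pics/crop1.png

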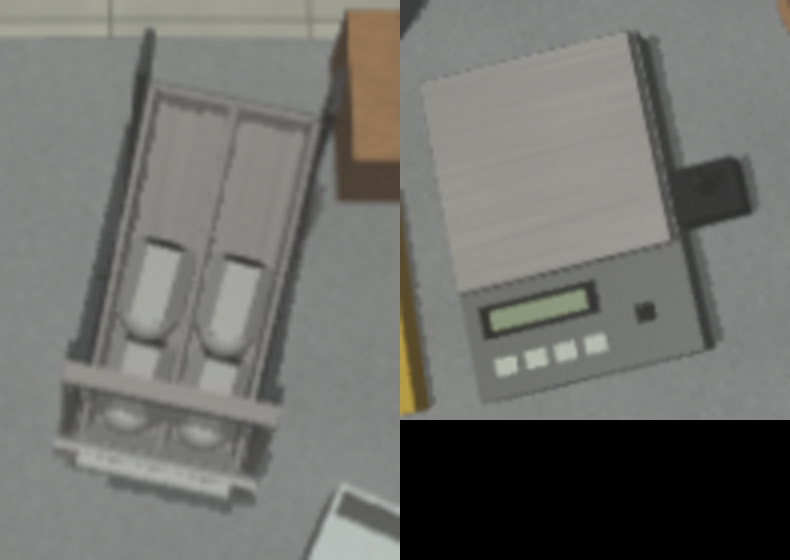

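The crop shows four caps, two per lane, and the well in the panel. One refinement of the pan, dispenser, key and stylus comes next.

```bash
cat > m2.py <<'E'
from m import *
from scipy.optimize import minimize
def pan(c0,z0=0,r=132):
    w=np.hypot(X[...,0]-c0[0],X[...,1]-c0[1])<r
    P=X[w&(X[...,2]>z0+62)&(X[...,2]<z0+84)][:,:2]
    H=X[w|(np.hypot(X[...,0]-c0[0],X[...,1]-c0[1])<210)]; 
    def f(q):
        c,s=np.cos(q[2]),np.sin(q[2]); d=P-q[:2]; a=np.abs(d@[c,s])-90; b=np.abs(d@[-s,c])-82
        e=np.minimum(np.abs(np.maximum(a,b)),15); return e.sum()
    best=min((minimize(f,[c0[0],c0[1],y],method='Nelder-Mead') for y in np.radians([c0[2]-12,c0[2],c0[2]+12])),key=lambda r:r.fun)
    print('pan',np.round(best.x[:2],1),np.degrees(best.x[2]).round(1),'err',best.fun/len(P),len(P))
if __name__=='__main__':
    pan((539,-270,-22))
    h=(u>365)&(u<395)&(v>248)&(v<292)&(im.sum(2)<130)&(X[...,2]>55); P=X[h]; print('handle',np.median(P,0),h.sum()); l=cv2.fitLine(P[:,:2].astype(np.float32),2,0,.01,.01).ravel(); print(np.degrees(np.arctan2(l[1],l[0])))
    s=box(222,252,190,240,120,140); print('stylus top',s.sum(),np.median(X[s],0),u[s].mean(),v[s].mean())
    s=box(222,252,200,240,64,100); print('barrel/collar',s.sum(),np.median(X[s],0))
    s=box(205,219,256,272,-9,200); w=np.clip(345-im.sum(2),0,None)*s; print('key w',[(X[...,i]*w).sum()/w.sum() for i in (0,1)])
    for yw in (-12.,):
        c,sn=np.cos(np.radians(yw)),np.sin(np.radians(yw)); L=(u>300)&(u<395)&(v>55)&(v<190)&(X[...,2]>150)&(X[...,2]<330)
        P=X[L]; xr=P[:,0]*c+P[:,1]*sn; yr=-P[:,0]*sn+P[:,1]*c
        for a in range(610,860,20):
            k=(xr>a)&(xr<a+20)
            if k.sum()>5: print(a,k.sum(),'y',np.percentile(yr[k],[1,99]).round(),'z',np.percentile(P[k,2],[3,25,50,97]).round())
    im2,Y=cloud('scene'); vv,uu=np.mgrid[0:400,0:640]
    s=(uu>360)&(uu<402)&(vv>235)&(vv<300)&(Y[...,2]>64)&(Y[...,2]<140)&(im2.sum(2)<150)
    for a,b in((64,75),(80,100),(100,120),(120,140)):
        k=s&(Y[...,2]>a)&(Y[...,2]<b); print('scene stylus',a,k.sum(),np.median(Y[k],0).round(1) if k.any() else '')
    s=(uu>424)&(uu<440)&(vv>260)&(vv<278)&(im2.sum(2)<150); print('scene key',s.sum(),np.nanmedian(Y[s],0))
    s=(uu>300)&(uu<335)&(vv>165)&(vv<215)&(Y[...,2]>66)&(Y[...,2]<92); print('scene pan handle-wall',np.nanmedian(Y[s],0))
E
python3 m2.py
```

```text
pan [ 535.9 -267.9] -24.6 err 3.16592518137728 628
handle [nan nan nan] 0
  return _methods._mean(a, axis=axis, dtype=dtype,
  ret = um.true_divide(
Traceback (most recent call last):
  File "m2.py", line 14, in <module>
    h=(u>365)&(u<395)&(v>248)&(v<292)&(im.sum(2)<130)&(X[...,2]>55); P=X[h]; print('handle',np.median(P,0),h.sum()); l=cv2.fitLine(P[:,:2].astype(np.float32),2,0,.01,.01).ravel(); print(np.degrees(np.arctan2(l[1],l[0])))
                                                                                                                       ~~~~~~~~~~~^^^^^^^^^^^^^^^^^^^^^^^^^^^^^^^^^^^^^^^^
cv2.error: OpenCV(4.12.0) /io/opencv/modules/imgproc/src/linefit.cpp:50: error: (-215:Assertion failed) count > 0 in function 'fitLine2D_wods'
```

```bash
sed -i "s/(im.sum(2)<130)&(X\[...,2\]>55)/(im.sum(2)<200)\&(X[...,2]>57)\&(X[...,2]<76)/" m2.py; python3 m2.py
```

```text
pan [ 535.9 -267.9] -24.6 err 3.16592518137728 628
handle [ 406.55177607 -207.899468     66.3173853 ] 238
-24.09971
stylus top 34 [530.55030968 184.15537131 130.77932609] 228.5 219.0
barrel/collar 65 [525.05032852 180.57019989  65.76686699]
key w [np.float64(nan), np.float64(nan)]
630 318 y [-20.  99.] z [203. 206. 210. 222.]
650 710 y [-21. 100.] z [180. 199. 282. 296.]
670 210 y [-17.  93.] z [164. 171. 197. 216.]
690 335 y [-27.  98.] z [185. 209. 219. 234.]
710 477 y [-28. 106.] z [170. 198. 222. 244.]
730 461 y [-22.  97.] z [195. 226. 239. 256.]
750 378 y [-23.  97.] z [195. 236. 247. 269.]
770 357 y [-23.  97.] z [199. 226. 230. 279.]
790 421 y [-13.  86.] z [232. 236. 240. 290.]
810 421 y [-13.  85.] z [243. 248. 251. 302.]
830 475 y [-11.  83.] z [255. 260. 264. 296.]
850 199 y [-25.  96.] z [164. 228. 266. 283.]
scene stylus 64 52 [533.9 189.8  65.6]
scene stylus 80 35 [535.2 188.7  88.3]
scene stylus 100 34 [535.9 189.6 110.1]
scene stylus 120 38 [533.2 187.1 128. ]
scene key 19 [415.48014748 239.09334297  48.61048684]
scene pan handle-wall [ 480.7901827  -187.58878081   71.63534931]
```

```bash
cat > p.py <<'E'
import numpy as np
from cell import monitor
def plan(wps,step=36,start=None,hold=1):
    """wps: (x,y,z,yaw_deg,claw). prints series per call"""
    s=monitor.read_state(); p=np.array([*s['eef_pos'],np.degrees(s['tool_rot'][2])]) if start is None else np.array(start,float)
    print('from',p.round(1),'w',round(s['width'],1),'t',round(s['clock'],2),'F',s['force'].round(1),'gf',round(s['gripper_force'],1))
    rows=[];q=p.copy()
    for w in wps:
        w=np.array(w,float); d=w[:4]-q; d[3]=(d[3]+180)%360-180
        n=max(1,int(np.ceil(max(np.linalg.norm(d[:3])/step,abs(d[3])/6.5))))
        rows+=[(*(q+d*k/n),w[4]) for k in range(1,n+1)]; q=q+d
    rows+=[rows[-1]]*hold
    while len(rows)%5: rows.append(rows[-1])
    for i in range(0,len(rows),5):
        y=np.radians(p[3]); X=np.array([np.cos(y),np.sin(y),0]); Y=np.array([np.sin(y),-np.cos(y),0]); out=[]
        for r in rows[i:i+5]:
            d=np.array(r[:3])-p[:3]; o=np.round([d@X/10,d@Y/10,-d[2]/10,-(r[3]-p[3])],1); out+=[r[4],*o]
        print('['+','.join(f'{v:g}' for v in out)+']')
        p=p+np.array([*(10*(o[0]*X+o[1]*Y))[:2],-10*o[2],-o[3]])
    print('end',p.round(1))
E
python3 -c "
from p import *
plan([(430,430,240,160,100),(500,200,240,156,100),(470,-60,240,155.5,100),(428.5,-219.4,150,155.5,100)])"
```

```text
from [144.7 633.1 230.5 167.1] w 85.7 t 0.1 F [-0.4  0.3 -0.8] gf 0.0
[100,-3.2,-1.3,-0.1,0.7,100,-6.5,-2.7,-0.2,1.4,100,-9.7,-4,-0.3,2.1,100,-12.9,-5.4,-0.4,2.8,100,-16.2,-6.7,-0.5,3.6]
[100,-3.3,-1.2,-0.1,0.7,100,-6.6,-2.3,-0.2,1.4,100,-9.9,-3.4,-0.3,2.1,100,-13.2,-4.6,-0.4,2.8,100,-16.5,-5.7,-0.5,3.5]
[100,-2.1,-2.8,0,0.6,100,-4.2,-5.5,0,1.2,100,-6.2,-8.3,0,1.7,100,-8.3,-11,0,2.3,100,-10.3,-13.7,0,2.9]
[100,-2.2,-2.7,0,0.5,100,-4.4,-5.3,0,1.1,100,-5.4,-8.5,0,1.2,100,-6.3,-11.6,0,1.2,100,-7.2,-14.7,0,1.3]
[100,-1,-3.2,0,0.1,100,-2,-6.3,0,0.1,100,-3,-9.4,0,0.2,100,-4,-12.5,0,0.3,100,-4.9,-15.6,0,0.3]
[100,-0.5,-2.7,1.5,0,100,-1,-5.4,3,0,100,-1.5,-8.1,4.5,0,100,-1.9,-10.8,6,0,100,-2.4,-13.6,7.5,0]
[100,-0.5,-2.7,1.5,0,100,-0.5,-2.7,1.5,0,100,-0.5,-2.7,1.5,0,100,-0.5,-2.7,1.5,0,100,-0.5,-2.7,1.5,0]
end [ 428.6 -219.9  150.5  155.5]
```

arm_command:
  series: [100,-3.2,-1.3,-0.1,0.7,100,-6.5,-2.7,-0.2,1.4,100,-9.7,-4,-0.3,2.1,100,-12.9,-5.4,-0.4,2.8,100,-16.2,-6.7,-0.5,3.6]

```text
clock: 0.52
eef_pos: [288.6, 530.8, 235.9]
tool_rot: [-3.141, -0.0, 2.854]
force: [-0.0, 0.1, 0.4]
width: 85.4
gripper_force: 0.0
```

arm_command:
  series: [100,-3.3,-1.2,-0.1,0.7,100,-6.6,-2.3,-0.2,1.4,100,-9.9,-3.4,-0.3,2.1,100,-13.2,-4.6,-0.4,2.8,100,-16.5,-5.7,-0.5,3.5]

```text
clock: 0.93
eef_pos: [430.9, 429.2, 241.0]
tool_rot: [-3.141, -0.0, 2.792]
force: [-0.1, 0.0, 0.2]
width: 85.3
gripper_force: 0.0
```

arm_command:
  series: [100,-2.1,-2.8,0,0.6,100,-4.2,-5.5,0,1.2,100,-6.2,-8.3,0,1.7,100,-8.3,-11,0,2.3,100,-10.3,-13.7,0,2.9]

```text
clock: 1.35
eef_pos: [480.0, 264.9, 241.0]
tool_rot: [-3.141, -0.0, 2.742]
force: [1.1, -0.5, 0.5]
width: 85.5
gripper_force: 0.0
```

arm_command:
  series: [100,-2.2,-2.7,0,0.5,100,-4.4,-5.3,0,1.1,100,-5.4,-8.5,0,1.2,100,-6.3,-11.6,0,1.2,100,-7.2,-14.7,0,1.3]

```text
clock: 1.77
eef_pos: [488.6, 101.6, 241.0]
tool_rot: [-3.141, -0.001, 2.719]
force: [0.6, 0.5, -0.0]
width: 85.2
gripper_force: 0.0
```

arm_command:
  series: [100,-1,-3.2,0,0.1,100,-2,-6.3,0,0.1,100,-3,-9.4,0,0.2,100,-4,-12.5,0,0.3,100,-4.9,-15.6,0,0.3]

```text
clock: 2.18
eef_pos: [469.4, -60.5, 241.2]
tool_rot: [-3.142, -0.0, 2.714]
force: [-0.4, -0.2, -0.0]
width: 85.4
gripper_force: 0.0
```

arm_command:
  series: [100,-0.5,-2.7,1.5,0,100,-1,-5.4,3,0,100,-1.5,-8.1,4.5,0,100,-1.9,-10.8,6,0,100,-2.4,-13.6,7.5,0]

```text
clock: 2.6
eef_pos: [434.7, -193.6, 165.5]
tool_rot: [3.141, -0.0, 2.715]
force: [-0.2, -0.7, -0.2]
width: 85.6
gripper_force: 0.0
```

arm_command:
  series: [100,-0.5,-2.7,1.5,0,100,-0.5,-2.7,1.5,0,100,-0.5,-2.7,1.5,0,100,-0.5,-2.7,1.5,0,100,-0.5,-2.7,1.5,0]

```text
clock: 3.02
eef_pos: [429.4, -218.2, 151.6]
tool_rot: [3.141, 0.0, 2.716]
force: [0.8, -0.0, 0.3]
width: 85.6
gripper_force: 0.0
```

```bash
python3 - <<'E'
from h import *
a,_=look('top'); b,_=look('scene')
im=np.hstack([cv2.resize(a[150:310,290:490],None,fx=2,fy=2),cv2.resize(b[110:270,230:430],None,fx=2,fy=2)]); save(im,'g1.png')
import m2; m2.pan((536,-268,-24.5))
E
python3 -c "
from p import *
plan([(428.5,-219.4,34,155.5,60)],step=25)"
```

```text
pan [ 535.9 -268.3] -24.4 err 2.0863680661017154 368
from [ 429.5 -218.2  151.8  155.7] w 85.6 t 3.12 F [-0.4  0.5 -0.1] gf 0.0
[60,0,-0,2.4,0,60,0,-0.1,4.7,0.1,60,0,-0.1,7.1,0.1,60,0,-0.1,9.4,0.1,60,0,-0.2,11.8,0.2]
[60,0,0,-0,-0,60,0,0,-0,-0,60,0,0,-0,-0,60,0,0,-0,-0,60,0,0,-0,-0]
end [ 428.7 -220.    33.8  155.5]
```

View pics/g1.png

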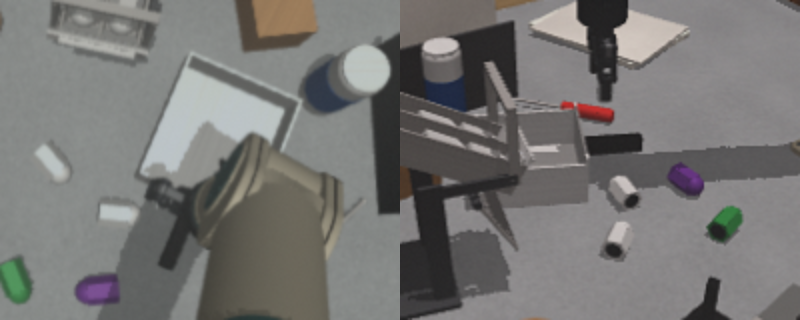

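The pan is unmoved and the gripper is above the handle at about (175,245) in the crop. I descend and grip.

arm_command:
  series: [60,0,0,2.4,0,60,0,-0.1,4.7,0,60,0,-0.1,7.1,0,60,0,-0.1,9.4,0,60,0,-0.1,11.8,0]

```text
clock: 3.53
eef_pos: [429.3, -219.5, 32.9]
tool_rot: [3.141, 0.002, 2.716]
force: [0.9, -0.5, -0.5]
width: 51.3
gripper_force: 0.0
```

arm_command:
  series: [60,0,0,0,0,0,0,0,0,0,0,0,0,0,0,0,0,0,0,0,0,0,0,0,0]

```text
clock: 3.95
eef_pos: [429.2, -220.5, 34.8]
tool_rot: [3.142, 0.003, 2.715]
force: [-0.3, 0.8, 5.7]
width: 19.4
gripper_force: 59.0
```

arm_command:
  series: [0,0,0,0,0,0,0,0,0,0,0,0,0,0,0,0,0,0,0,0,0,0,0,0,0]

```text
clock: 4.37
eef_pos: [429.2, -220.5, 34.8]
tool_rot: [3.141, 0.003, 2.715]
force: [-0.0, 0.4, 7.2]
width: 19.1
gripper_force: 59.6
```

arm_command:
  series: [0,0,0,-0.5,0,0,0,0,-1,0,0,0,0,-1.5,0,0,0,0,-2,0,0,0,0,-2,0]

```text
clock: 4.78
eef_pos: [428.8, -220.6, 54.4]
tool_rot: [-3.142, 0.002, 2.714]
force: [-0.4, -0.4, -2.0]
width: 19.0
gripper_force: 58.7
```

```bash
python3 -c "
from p import *
plan([(375,-190,125,160,0),(400,-60,135,180,0),(400,40,240,184,0),(415,180,240,190,0),(441,309.7,215,194,0),(441,309.7,116,194,0)],step=30)"
```

```text
from [ 428.8 -220.6   54.4  155.5] w 19.0 t 4.78 F [-0.4 -0.4 -2. ] gf 58.7
[0,1.5,0.1,-1.8,-1.1,0,3.1,0.3,-3.5,-2.2,0,4.6,0.4,-5.3,-3.4,0,6.2,0.6,-7.1,-4.5,0,6.8,3.1,-7.3,-8.5]
[0,0.2,2.7,-0.2,-4,0,0.5,5.3,-0.4,-8,0,0.7,7.9,-0.6,-12,0,0.9,10.6,-0.8,-16,0,1.5,12.5,-2.9,-16.8]
[0,-0.1,2,-2.1,-0.8,0,-0.1,4,-4.2,-1.6,0,-0.1,6,-6.3,-2.4,0,-0.1,8,-8.4,-3.2,0,-0.5,10.8,-8.4,-4.4]
[0,-0.5,2.7,0,-1.2,0,-1.1,5.5,0,-2.4,0,-1.6,8.3,0,-3.6,0,-2.2,11,0,-4.8,0,-2.9,13.6,0.5,-5.6]
[0,-1,2.4,0.5,-0.8,0,-2,4.9,1,-1.6,0,-3,7.3,1.5,-2.4,0,-4,9.8,2,-3.2,0,-4,9.8,4.5,-3.2]
[0,-0,-0,2.5,0,0,-0,-0,5,0,0,-0,-0,7.4,0,0,-0,-0,7.4,0,0,-0,-0,7.4,0]
end [440.7 310.  116.4 194. ]
```

arm_command:
  series: [0,1.5,0.1,-1.8,-1.1,0,3.1,0.3,-3.5,-2.2,0,4.6,0.4,-5.3,-3.4,0,6.2,0.6,-7.1,-4.5,0,6.8,3.1,-7.3,-8.5]

```text
clock: 5.2
eef_pos: [376.2, -166.7, 128.4]
tool_rot: [-3.139, 0.001, 2.856]
force: [0.1, -0.4, -2.1]
width: 19.2
gripper_force: 58.9
```

arm_command:
  series: [0,0.2,2.7,-0.2,-4,0,0.5,5.3,-0.4,-8,0,0.7,7.9,-0.6,-12,0,0.9,10.6,-0.8,-16,0,1.5,12.5,-2.9,-16.8]

```text
clock: 5.62
eef_pos: [398.6, -37.2, 153.8]
tool_rot: [3.141, -0.004, -3.122]
force: [0.7, 0.6, -1.9]
width: 19.3
gripper_force: 59.1
```

arm_command:
  series: [0,-0.1,2,-2.1,-0.8,0,-0.1,4,-4.2,-1.6,0,-0.1,6,-6.3,-2.4,0,-0.1,8,-8.4,-3.2,0,-0.5,10.8,-8.4,-4.4]

```text
clock: 6.03
eef_pos: [403.9, 68.5, 242.6]
tool_rot: [-3.141, 0.006, -3.052]
force: [1.6, -0.2, -2.4]
width: 19.1
gripper_force: 59.1
```

arm_command:
  series: [0,-0.5,2.7,0,-1.2,0,-1.1,5.5,0,-2.4,0,-1.6,8.3,0,-3.6,0,-2.2,11,0,-4.8,0,-2.9,13.6,0.5,-5.6]

```text
clock: 6.45
eef_pos: [419.1, 208.2, 234.9]
tool_rot: [3.141, 0.001, -2.951]
force: [0.1, 0.5, -1.8]
width: 18.9
gripper_force: 59.2
```

arm_command:
  series: [0,-1,2.4,0.5,-0.8,0,-2,4.9,1,-1.6,0,-3,7.3,1.5,-2.4,0,-4,9.8,2,-3.2,0,-4,9.8,4.5,-3.2]

```text
clock: 6.87
eef_pos: [442.5, 319.0, 191.8]
tool_rot: [3.133, 0.01, -2.891]
force: [1.3, 1.7, -1.5]
width: 19.4
gripper_force: 59.1
```

arm_command:
  series: [0,0,0,2.5,0,0,0,0,5,0,0,0,0,7.4,0,0,0,0,7.4,0,0,0,0,7.4,0]

```text
clock: 7.28
eef_pos: [439.3, 309.7, 114.6]
tool_rot: [-3.14, -0.003, -2.897]
force: [0.2, -0.0, -1.2]
width: 19.2
gripper_force: 59.8
```

arm_command:
  series: [0,0,0,0.1,0,0,0,0,0.2,0,0,0,0,0.3,0,0,0,0,0.4,0,0,0,0,0.4,0]

```text
clock: 7.7
eef_pos: [440.3, 310.4, 111.8]
tool_rot: [3.141, 0.001, -2.897]
force: [-0.8, 0.8, -1.8]
width: 19.1
gripper_force: 59.8
```

```bash
python3 - <<'E'
from h import *
a,_=look('top'); b,_=look('scene')
im=np.hstack([cv2.resize(a[140:300,120:320],None,fx=2,fy=2),cv2.resize(b[190:350,320:520],None,fx=2,fy=2)]); save(im,'g2.png')
import m2; m2.pan((554,338,14),75)
print(monitor.read_state()['force'])
E
```

```text
pan [555.1 338.2] 14.1 err 1.3413461113441636 621
[-0.44442833 -0.22696177 -1.16655508]
```

View pics/g2.png

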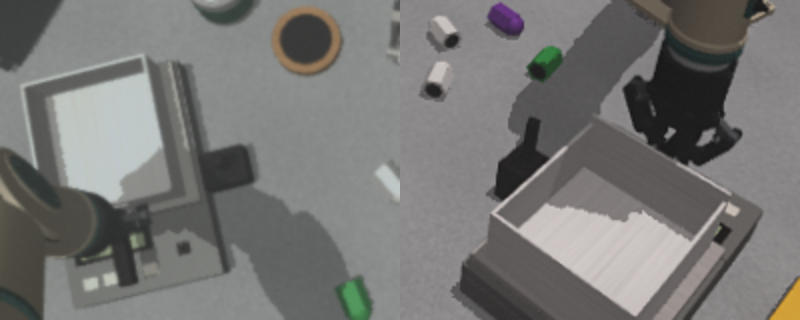

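The pan is centred over the platter and aligned with it. I lower it until contact.

arm_command:
  series: [0,0,0,0.1,0,0,0,0,0.1,0,0,0,0,0.2,0,0,0,0,0.2,0,0,0,0,0.2,0]

```text
clock: 8.22
eef_pos: [440.2, 310.4, 109.8]
tool_rot: [3.141, 0.0, -2.897]
force: [-2.9, -0.9, 5.5]
width: 19.5
gripper_force: 60.7
```

arm_command:
  series: [0,0,0,0.1,0,0,0,0,0.1,0,0,0,0,0.1,0,0,0,0,0.1,0,0,0,0,0.1,0]

```text
clock: 8.63
eef_pos: [440.1, 310.4, 109.7]
tool_rot: [3.141, 0.001, -2.897]
force: [-3.6, -2.4, 14.7]
width: 18.8
gripper_force: 62.0
```

arm_command:
  series: [0,0,0,-0.1,0,60,0,0,-0.1,0,60,0,0,-0.1,0,60,0,0,-0.1,0,60,0,0,-0.1,0]

```text
clock: 9.05
eef_pos: [440.2, 310.4, 109.1]
tool_rot: [3.142, -0.0, -2.897]
force: [0.2, 0.6, -0.8]
width: 51.1
gripper_force: 0.0
```

arm_command:
  series: [60,0,0,0,0,60,0,0,-2,0,60,0,0,-5,0,60,0,0,-8.5,0,60,0,0,-12,0]

```text
clock: 9.47
eef_pos: [439.6, 310.0, 230.1]
tool_rot: [-3.141, -0.002, -2.897]
force: [0.1, 0.9, 0.1]
width: 51.0
gripper_force: 0.0
```

```bash
python3 -c "
from h import *
look('top');import m2; m2.pan((554,338,14),75)
from p import *
plan([(490,200,232,194,60),(530.5,184.3,170,194,40)],step=35)"
```

```text
pan [555.  338.3] 14.1 err 2.3850060745665864 643
from [ 443.1  312.7  237.1 -166. ] w 51.4 t 9.52 F [1.6 1.5 4.8] gf 0.0
[60,-0.5,-3,0.1,0,60,-0.9,-6,0.3,0,60,-1.4,-9,0.4,0,60,-1.8,-12.1,0.5,0,40,-3,-12.9,2.6,0]
[40,-1.2,-0.8,2,0,40,-2.4,-1.7,4.1,0,40,-2.4,-1.7,4.1,0,40,-2.4,-1.7,4.1,0,40,-2.4,-1.7,4.1,0]
end [ 530.9  184.1  170.1 -166. ]
```

arm_command:
  series: [60,-0.5,-3,0,0,60,-0.9,-6,0,0,60,-1.4,-9,0,0,60,-1.8,-12.1,0,0,40,-3,-12.9,2,0]

```text
clock: 9.93
eef_pos: [503.2, 186.9, 211.8]
tool_rot: [-3.139, 0.005, -2.903]
force: [1.2, -0.1, -0.3]
width: 40.6
gripper_force: 0.0
```

arm_command:
  series: [40,-1.2,-0.8,2,0,40,-2.4,-1.7,4.0,0,40,-2.7,-1.6,4.0,0,40,-2.7,-1.6,4.0,0,40,-2.7,-1.6,4.0,0]

```text
clock: 10.35
eef_pos: [530.2, 184.4, 169.8]
tool_rot: [3.141, 0.0, -2.896]
force: [-0.2, 0.4, -0.0]
width: 34.2
gripper_force: 0.0
```

arm_command:
  series: [40,0,0,0,0,40,0,0,0,0,40,0,0,0,0,40,0,0,0,0,40,0,0,0,0]

```text
clock: 10.77
eef_pos: [530.5, 183.7, 169.8]
tool_rot: [3.141, 0.001, -2.897]
force: [0.2, -0.3, 0.3]
width: 33.9
gripper_force: 0.0
```

```bash
python3 -c "
from h import *
a,_=look('top');b,_=look('scene')
im=np.hstack([cv2.resize(a[150:290,150:290],None,fx=2.8,fy=2.8),cv2.resize(b[180:320,320:460],None,fx=2.8,fy=2.8)]); save(im,'g3.png')
from p import *
plan([(530.5,184.3,96,194,40)],step=20)"
```

```text
from [ 530.5  183.5  169.5 -166. ] w 34.3 t 10.87 F [ 0.3 -0.1 -0.6] gf 0.0
[40,-0,0,1.8,0,40,-0,0,3.7,0,40,-0,0.1,5.5,0,40,-0,0.1,7.4,0,40,-0,0.1,7.4,0]
end [ 530.3  184.5   95.5 -166. ]
```

View pics/g3.png

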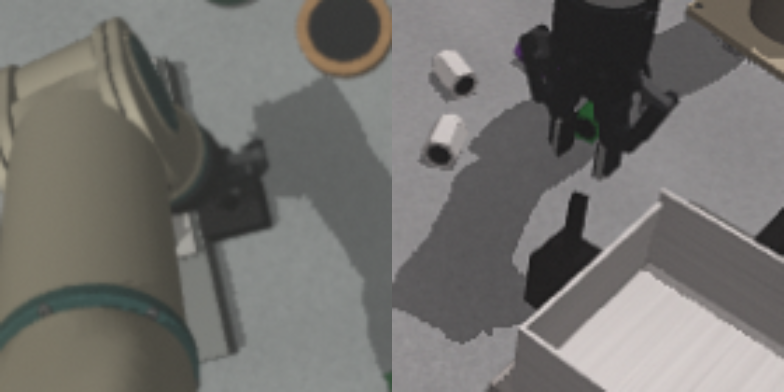

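The scene view has the fingers at about (585,150) straddling the barrel at (578,205). I descend and grip.

arm_command:
  series: [40,0,0,1.8,0,40,0,0,3.7,0,40,0,0.1,5.5,0,40,0,0.1,7.4,0,40,0,0.1,7.4,0]

```text
clock: 11.28
eef_pos: [527.9, 183.6, 92.2]
tool_rot: [-3.141, -0.006, -2.897]
force: [-0.3, 0.4, 0.4]
width: 34.4
gripper_force: 0.0
```

arm_command:
  series: [40,0,0,0,0,0,0,0,0,0,0,0,0,0,0,0,0,0,0,0,0,0,0,0,0]

```text
clock: 11.7
eef_pos: [531.0, 184.7, 96.4]
tool_rot: [3.141, 0.002, -2.897]
force: [0.1, -0.3, 2.5]
width: 15.7
gripper_force: 58.6
```

arm_command:
  series: [0,0,0,0,0,0,0,0,0,0,0,0,0,0,0,0,0,0,0,0,0,0,0,0,0]

```text
clock: 12.12
eef_pos: [531.1, 184.7, 96.3]
tool_rot: [3.141, 0.002, -2.897]
force: [-0.0, -1.0, 6.9]
width: 15.5
gripper_force: 59.0
```

arm_command:
  series: [0,0,0,-1,0,0,0,0,-2.5,0,0,0,0,-5,0,0,0,0,-7,0,0,0,0,-7,0]

```text
clock: 12.53
eef_pos: [532.6, 185.3, 169.5]
tool_rot: [3.141, 0.007, -2.897]
force: [0.5, 0.3, 0.6]
width: 15.2
gripper_force: 58.5
```

```bash
python3 -c "
from p import *
plan([(417.3,243,160,194,0)],step=30,hold=3)"
```

```text
from [ 532.6  185.3  169.5 -166. ] w 15.2 t 12.53 F [0.5 0.3 0.6] gf 58.5
[0,2,1.7,0.2,0,0,3.9,3.4,0.4,0,0,5.9,5,0.6,0,0,7.8,6.7,0.8,0,0,9.8,8.4,1,0]
[0,-0,-0,-0,0,0,-0,-0,-0,0,0,-0,-0,-0,0,0,-0,-0,-0,0,0,-0,-0,-0,0]
end [ 417.2  243.1  159.5 -166. ]
```

arm_command:
  series: [0,2,1.7,0.2,0,0,3.9,3.4,0.4,0,0,5.9,5,0.6,0,0,7.8,6.7,0.6,0,0,9.7,8.4,0.6,0]

```text
clock: 12.95
eef_pos: [414.2, 242.4, 159.0]
tool_rot: [-3.141, -0.001, -2.897]
force: [-0.3, 0.7, -0.3]
width: 15.2
gripper_force: 58.5
```

arm_command:
  series: [0,0,0,0,0,0,0,0,0,0,0,0,0,0,0,0,0,0,0,0,0,0,0,0,0]

```text
clock: 13.37
eef_pos: [416.8, 241.8, 159.3]
tool_rot: [-3.141, 0.0, -2.899]
force: [0.2, -0.3, -1.1]
width: 15.4
gripper_force: 58.5
```

```bash
python3 - <<'E'
from h import *
a,_=look('top');b,_=look('scene')
print(monitor.read_state()['eef_pos'])
im=np.hstack([cv2.resize(a[215:295,170:250],None,fx=5,fy=5,interpolation=2),cv2.resize(b[200:280,380:460],None,fx=5,fy=5,interpolation=2)]); save(im,'g4.png')
# predicted pixels of key centre, tip and panel point in both
for n in('top','scene'):
    c=viewer.camera_model(n)
    e=monitor.read_state()['eef_pos']
    pts=np.array([[417.3,243,50],[417.3,243,56],[e[0],e[1],e[2]-81.3],[e[0],e[1],e[2]-36],[530.5,184.3,60]],float)
    q,_=cv2.projectPoints(pts,np.array(c['R']),np.array(c['t'],float).reshape(3),np.array(c['mtx']),np.array(c['dist_coeffs'])); q=q.reshape(-1,2)
    o=(170,215) if n=='top' else (380,200); print(n,(5*(q-o)+(0 if n=='top' else np.array([400,0]))).round().tolist())
E
```

```text
[416.49690013 241.87270915 159.19974369]
top [[210.0, 245.0], [208.0, 245.0], [200.0, 246.0], [178.0, 245.0], [318.0, 36.0]]
scene [[661.0, 353.0], [664.0, 344.0], [672.0, 312.0], [690.0, 246.0], [414.0, 353.0]]
```

View pics/g4.png

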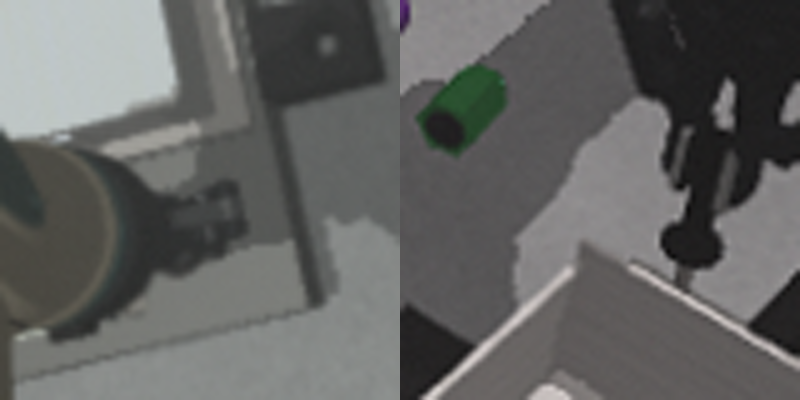

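The socket hole appears at (328,43), and the collar at (692,245) is where I predicted it. I descend onto the key.

arm_command:
  series: [0,-0.1,0.1,0.5,0,0,-0.1,0.1,1,0,0,-0.1,0.1,1.5,0,0,-0.1,0.1,2,0,0,-0.1,0.1,2,0]

```text
clock: 13.88
eef_pos: [415.8, 243.2, 138.0]
tool_rot: [-3.141, -0.002, -2.897]
force: [-0.1, -0.8, -0.1]
width: 15.6
gripper_force: 58.5
```

arm_command:
  series: [0,0,0,0.2,0,0,0,0,0.4,0,0,0,0,0.5,0,0,0,0,0.5,0,0,0,0,0.5,0]

```text
clock: 14.3
eef_pos: [416.6, 243.7, 134.4]
tool_rot: [3.142, 0.0, -2.897]
force: [-0.4, 0.0, -0.0]
width: 15.3
gripper_force: 58.5
```

arm_command:
  series: [0,0,0,0.1,0,0,0,0,0.2,0,0,0,0,0.3,0,0,0,0,0.4,0,0,0,0,0.4,0]

```text
clock: 14.72
eef_pos: [416.6, 243.7, 130.3]
tool_rot: [3.142, 0.0, -2.897]
force: [-0.7, 0.2, 1.9]
width: 15.6
gripper_force: 58.6
```

arm_command:
  series: [0,0,0,0.1,0,0,0,0,0.2,0,0,0,0,0.3,0,0,0,0,0.3,0,0,0,0,0.3,0]

```text
clock: 15.13
eef_pos: [416.7, 243.7, 127.4]
tool_rot: [3.141, 0.0, -2.897]
force: [-1.3, -0.1, 3.9]
width: 15.5
gripper_force: 58.8
```

arm_command:
  series: [0,0,0,0.1,0,0,0,0,0.1,0,0,0,0,0.2,0,0,0,0,0.2,0,0,0,0,0.2,0]

```text
clock: 15.55
eef_pos: [417.3, 244.0, 126.8]
tool_rot: [3.141, 0.002, -2.897]
force: [-0.6, -2.0, 16.5]
width: 15.4
gripper_force: 60.0
```

arm_command:
  series: [0,0,0,0,0,0,0,0,0,0,0,0,0,0,0,0,0,0,-0.4,0,0,0,0,-1,0]

```text
clock: 15.97
eef_pos: [416.3, 243.5, 135.3]
tool_rot: [-3.141, -0.001, -2.897]
force: [-0.6, -0.1, 0.2]
width: 15.5
gripper_force: 58.6
```

arm_command:
  series: [0,0,0,-1,0,0,0,0,-2,0,0,0,0,-3,0,0,0,0,-3.5,0,0,0,0,-3.5,0]

```text
clock: 16.38
eef_pos: [417.0, 244.0, 171.1]
tool_rot: [3.141, 0.002, -2.897]
force: [0.2, -0.5, 0.2]
width: 14.9
gripper_force: 58.5
```

```bash
python3 -c "
from p import *
plan([(530.5,184,170,194,0)],step=30,hold=4)"
```

```text
from [ 417.   244.   171.1 -166. ] w 14.9 t 16.38 F [ 0.2 -0.5  0.2] gf 58.5
[0,-1.9,-1.7,0,0,0,-3.8,-3.4,0,0,0,-5.7,-5.1,0.1,0,0,-7.6,-6.9,0.1,0,0,-9.6,-8.6,0.1,0]
[0,0,0,0,0,0,0,0,0,0,0,0,0,0,0,0,0,0,0,0,0,0,0,0,0]
end [ 531.   183.8  170.1 -166. ]
```

The key reached its hard stop (16.5 N). I return the stylus to the socket.

arm_command:
  series: [0,-1.9,-1.7,0,0,0,-3.8,-3.4,0,0,0,-5.7,-5.1,0.1,0,0,-7.6,-6.9,0.1,0,0,-9.5,-8.6,0.1,0]

```text
clock: 16.8
eef_pos: [530.1, 182.2, 168.4]
tool_rot: [-3.141, -0.002, -2.897]
force: [-0.7, 0.7, -0.0]
width: 15.0
gripper_force: 58.5
```

arm_command:
  series: [0,0,0,0,0,0,0,0,0,0,0,0,0,0,0,0,0,0,0,0,0,0,0,0,0]

```text
clock: 17.22
eef_pos: [528.4, 184.1, 169.1]
tool_rot: [3.141, -0.001, -2.895]
force: [0.9, -0.5, -0.7]
width: 15.6
gripper_force: 58.6
```

arm_command:
  series: [0,0,0,0,0,0,0,0,0,0,0,0,0,0,0,0,0,0,0,0,0,0,0,0,0]

```text
clock: 17.63
eef_pos: [529.5, 183.3, 169.4]
tool_rot: [3.142, 0.0, -2.897]
force: [0.3, -0.3, -1.0]
width: 14.9
gripper_force: 58.6
```

Position is good, at (529.5, 183.3). I insert it, keeping an eye on the force.

arm_command:
  series: [0,0,0,1,0,0,0,0,2,0,0,0,0,3.2,0,0,0,0,4,0,0,0,0,4,0]

```text
clock: 18.05
eef_pos: [527.9, 182.5, 126.8]
tool_rot: [-3.141, -0.005, -2.897]
force: [-0.5, 0.5, -0.6]
width: 15.4
gripper_force: 58.6
```

arm_command:
  series: [0,0,0,1,0,0,0,0,2,0,0,0,0,2.5,0,0,0,0,3,0,0,0,0,3,0]

```text
clock: 18.47
eef_pos: [528.9, 183.0, 98.1]
tool_rot: [-3.141, -0.002, -2.897]
force: [0.5, -0.7, 0.7]
width: 15.0
gripper_force: 58.6
```

arm_command:
  series: [0,0,0,0.1,0,0,0,0,0.2,0,0,0,0,0.2,0,0,0,0,0.2,0,0,0,0,0.2,0]

```text
clock: 18.88
eef_pos: [529.8, 183.3, 97.6]
tool_rot: [3.142, 0.001, -2.897]
force: [-0.2, -0.2, 0.1]
width: 15.5
gripper_force: 58.6
```

arm_command:
  series: [0,0,0,0.1,0,0,0,0,0.1,0,40,0,0,0.1,0,40,0,0,0.1,0,40,0,0,0.1,0]

```text
clock: 19.3
eef_pos: [529.6, 183.2, 96.3]
tool_rot: [3.142, 0.0, -2.897]
force: [0.1, 0.0, -0.3]
width: 34.1
gripper_force: 0.0
```

arm_command:
  series: [40,0,0,-1,0,40,0,0,-3,0,40,0,0,-6,0,40,0,0,-9.5,0,40,0,0,-13,0]

```text
clock: 19.72
eef_pos: [529.1, 183.0, 228.1]
tool_rot: [-3.142, -0.001, -2.897]
force: [0.1, 1.1, -0.9]
width: 34.0
gripper_force: 0.0
```

```bash
python3 - <<'E'
from h import *
b,_=look('scene'); im,Y=cloud('scene'); vv,uu=np.mgrid[0:400,0:640]
s=(uu>360)&(uu<402)&(vv>235)&(vv<300)&(im.sum(2)<150)
for a,c in((64,75),(80,100),(100,120),(120,140)):
    k=s&(Y[...,2]>a)&(Y[...,2]<c); print(a,k.sum(),np.median(Y[k],0).round(1) if k.any() else '')
from p import *
plan([(470,250,228,194,60),(440.2,310.4,225,194,60),(440.2,310.4,140,194,60)],step=35,hold=2)
E
```

```text
64 59 [532.8 187.8  65.4]
80 32 [533.9 186.6  90.2]
100 35 [534.6 187.3 110.3]
120 37 [532.  184.5 128.8]
from [ 533.2  184.6  235.4 -166. ] w 34.4 t 19.77 F [2.2 0.8 4.7] gf 0.0
[60,1.5,2.6,0.2,0,60,3,5.2,0.5,0,60,4.6,7.9,0.7,0,60,5.3,11.2,0.9,0,60,6,14.5,1,0]
[60,-0,-0,2.9,0,60,-0,-0,5.7,0,60,-0,-0,8.5,0,60,-0,-0,8.5,0,60,-0,-0,8.5,0]
end [ 439.9  310.8  140.4 -166. ]
```

arm_command:
  series: [60,1.5,2.6,0,0,60,3,5.2,0,0,60,4.5,7.9,0,0,60,5.1,11.2,0,0,60,5.6,14.5,0,0]

```text
clock: 20.18
eef_pos: [439.0, 310.9, 227.2]
tool_rot: [3.142, 0.001, -2.898]
force: [-0.0, 0.5, -0.5]
width: 51.5
gripper_force: 0.0
```

arm_command:
  series: [60,0,0,2,0,60,0,0,4,0,60,0,0,6,0,60,0,0,6,0,60,0,0,6,0]

```text
clock: 20.6
eef_pos: [439.6, 310.0, 166.2]
tool_rot: [-3.141, -0.002, -2.897]
force: [1.0, 0.6, 0.9]
width: 51.3
gripper_force: 0.0
```

```bash
python3 - <<'E'
from h import *
look('top');b,_=look('scene'); save(b,'g5.png'); import m2; m2.pan((554,338,14),75)
from p import *
plan([(440.4,310.3,109,194,60)],step=25,hold=2)
E
```

```text
pan [555.1 338.3] 14.2 err 1.9195822625375816 611
from [ 440.9  310.7  167.6 -166. ] w 51.1 t 20.7 F [-1.5  1.3  0.3] gf 0.0
[60,0,-0,2,-0,60,0,-0,3.9,-0,60,0.1,-0,5.9,-0,60,0.1,-0,5.9,-0,60,0.1,-0,5.9,-0]
end [ 439.9  310.5  108.6 -166. ]
```

View pics/g5.png

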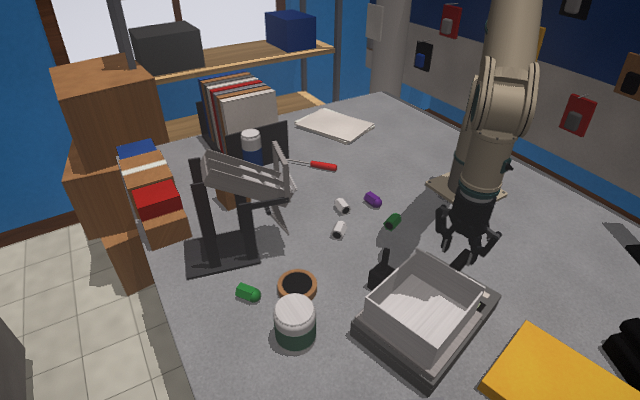

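The strays are unmoved at (341,206) and (340,229), and the stylus is in its socket at (385,265). I grip the handle.

arm_command:
  series: [60,0,0,2,0,60,0,0,3.9,0,60,0,0,5.7,0,60,0,0,5.7,0,60,0,0,5.7,0]

```text
clock: 21.12
eef_pos: [440.4, 310.4, 110.0]
tool_rot: [3.141, 0.0, -2.897]
force: [-0.2, 0.1, 1.1]
width: 51.2
gripper_force: 0.0
```

arm_command:
  series: [60,0,0,0,0,0,0,0,0,0,0,0,0,0,0,0,0,0,0,0,0,0,0,0,0]

```text
clock: 21.53
eef_pos: [440.7, 310.8, 110.5]
tool_rot: [3.141, 0.002, -2.897]
force: [-1.8, -0.3, 5.7]
width: 19.1
gripper_force: 58.7
```

arm_command:
  series: [0,0,0,0,0,0,0,0,0,0,0,0,0,0,0,0,0,0,0,0,0,0,0,0,0]

```text
clock: 21.95
eef_pos: [440.7, 310.8, 110.5]
tool_rot: [3.141, 0.002, -2.897]
force: [-1.6, -0.7, 6.6]
width: 19.5
gripper_force: 58.7
```

arm_command:
  series: [0,0,0,-0.5,0,0,0,0,-1.5,0,0,0,0,-3,0,0,0,0,-5,0,0,0,0,-5,0]

```text
clock: 22.37
eef_pos: [441.9, 311.7, 163.0]
tool_rot: [3.139, 0.006, -2.897]
force: [0.4, 0.5, -2.0]
width: 19.0
gripper_force: 58.6
```

```bash
python3 - <<'E'
from p import *
plan([(430,290,235,194,0),(410,160,235,186,0),(405,40,225,176,0),(410,-30,130,170,0),(427,-46,96,167,0)],step=30,hold=3)
E
```

```text
from [ 441.9  311.7  163.  -166. ] w 19.0 t 22.37 F [ 0.4  0.5 -2. ] gf 58.6
[0,0.6,-0.6,-2.4,0,0,1.1,-1.2,-4.8,0,0,1.7,-1.8,-7.2,0,0,2.7,-4.2,-7.2,1.6,0,3.7,-6.7,-7.2,3.2]
[0,0.9,-2.4,-0,1.6,0,1.8,-4.9,-0,3.2,0,2.7,-7.4,-0,4.8,0,3.2,-9.7,0.2,6.8,0,3.8,-12.1,0.4,8.8]
[0,0.1,-2.4,0.2,2,0,0.3,-4.8,0.4,4,0,0.5,-7.2,0.6,6,0,0.4,-8.9,3,7.5,0,0.4,-10.7,5.3,9]
[0,-0.3,-1.7,2.4,1.5,0,-0.7,-3.4,4.8,3,0,-1.6,-4.1,6.5,4.5,0,-2.6,-4.8,8.2,6,0,-2.6,-4.8,8.2,6]
[0,0,0,-0,0,0,0,0,-0,0,0,0,0,-0,0,0,0,0,-0,0,0,0,0,-0,0]
end [ 427.3  -46.1   96.  -193. ]
```

```bash
python3 - <<'E'
from p import *
plan([(430,290,235,194,0),(410,160,235,186,0),(405,50,225,176,0),(405,25,130,174,0),(410,-25,96,168,0),(427,-46,95,167,0)],step=30,hold=3,start=[440.7,310.8,160.5,194])
E
```

```text
from [440.7 310.8 160.5 194. ] w 19.0 t 22.37 F [ 0.4  0.5 -2. ] gf 58.6
[0,0.5,-0.6,-2.5,-0,0,1,-1.2,-5,-0,0,1.5,-1.8,-7.4,-0,0,2.6,-4.2,-7.4,1.6,0,3.6,-6.6,-7.4,3.2]
[0,0.9,-2.5,-0,1.6,0,1.7,-5,-0,3.2,0,2.6,-7.4,-0,4.8,0,3.3,-10.1,0.2,7.3,0,3.9,-12.8,0.4,9.8]
[0,0.2,-2.7,0.3,2.5,0,0.3,-5.5,0.6,5,0,0.3,-6.1,2.9,5.5,0,0.4,-6.7,5.3,6,0,0.4,-7.4,7.7,6.5]
[0,-0.1,-0.6,2.4,0.5,0,-0.4,-2.2,3.5,2.5,0,-0.7,-3.9,4.6,4.5,0,-1.1,-5.5,5.8,6.5,0,-3,-7.4,5.8,7.5]
[0,0,-0.1,0,-0,0,0,-0.1,0,-0,0,0,-0.1,0,-0,0,0,-0.1,0,-0,0,0,-0.1,0,-0]
end [427.2 -46.6  95.5 167. ]
```

arm_command:
  series: [0,0.5,-0.6,-2.5,0,0,1,-1.2,-5,0,0,1.5,-1.8,-7.4,0,0,2.6,-4.2,-7.4,1.6,0,3.6,-6.6,-7.4,3.2]

```text
clock: 22.78
eef_pos: [421.3, 238.3, 234.7]
tool_rot: [3.14, 0.003, -2.952]
force: [-0.1, -0.4, -2.1]
width: 19.2
gripper_force: 59.0
```

arm_command:
  series: [0,0.9,-2.5,0,1.6,0,1.7,-5,0,3.2,0,2.6,-7.4,0,4.8,0,3.3,-10.1,0.2,7.3,0,3.9,-12.8,0.4,9.8]

```text
clock: 23.2
eef_pos: [406.0, 103.3, 229.3]
tool_rot: [3.142, -0.0, -3.125]
force: [0.8, -1.4, -1.3]
width: 19.2
gripper_force: 59.0
```

arm_command:
  series: [0,0.2,-2.7,0.3,2.5,0,0.3,-5.5,0.6,5,0,0.3,-6.1,2.9,5.5,0,0.4,-6.7,5.3,6,0,0.4,-7.4,7.7,6.5]

```text
clock: 23.62
eef_pos: [404.2, 29.9, 151.9]
tool_rot: [3.141, 0.001, 3.045]
force: [0.1, -0.1, -1.8]
width: 19.0
gripper_force: 59.1
```

arm_command:
  series: [0,-0.1,-0.6,2.4,0.5,0,-0.4,-2.2,3.5,2.5,0,-0.7,-3.9,4.6,4.5,0,-1.1,-5.5,5.8,6.5,0,-2,-6.4,5.8,7.5]

```text
clock: 24.03
eef_pos: [415.3, -36.7, 92.6]
tool_rot: [-3.14, -0.006, 2.912]
force: [-0.4, 0.4, -1.0]
width: 19.3
gripper_force: 59.1
```

arm_command:
  series: [0,-1,-1.1,0,0,0,-1,-1.1,0,0,0,-1,-1.1,0,0,0,-1,-1.1,0,0,0,-1,-1.1,0,0]

```text
clock: 24.45
eef_pos: [425.0, -47.1, 94.6]
tool_rot: [3.141, -0.0, 2.917]
force: [0.1, -0.2, -1.4]
width: 19.3
gripper_force: 59.1
```

```bash
python3 - <<'E'
from h import *
a,_=look('top');b,_=look('scene'); im=np.hstack([cv2.resize(a[100:290,270:460],None,fx=2.1,fy=2.1),cv2.resize(b[110:300,170:360],None,fx=2.1,fy=2.1)]); save(im,'g6.png')
s=monitor.read_state(); t=np.degrees(s['tool_rot'][2]); print(s['eef_pos'],t)
import m2; e=s['eef_pos']; y=np.radians(t-180); m2.pan((e[0]+117*np.cos(y),e[1]+117*np.sin(y),t-180),60)
E
```

```text
[425.07838408 -47.23813346  94.56459096] 167.10894998995252
pan [538.8 -72.4] -13.1 err 1.2131521488252797 420
```

View pics/g6.png

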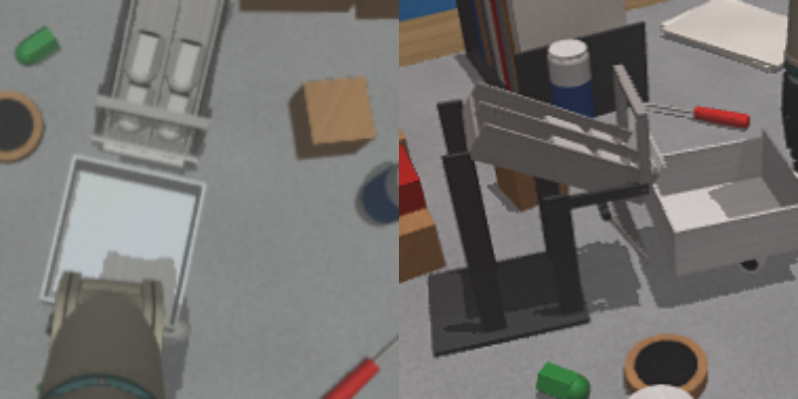

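The pan is aligned with the chute, its front wall at (140,170) just short of the gate. I push toward +x of the dispenser.

arm_command:
  series: [0,-1,0,0,0,0,-2,0,0,0,0,-3,0,0,0,0,-4,0,0,0,0,-4.5,0,0,0]

```text
clock: 24.97
eef_pos: [467.3, -57.4, 93.8]
tool_rot: [-3.141, -0.005, 2.916]
force: [-4.9, 1.7, -3.8]
width: 19.1
gripper_force: 58.9
```

arm_command:
  series: [0,-0.6,0,0,0,0,-1.2,0,0,0,0,-1.8,0,0,0,0,-2.4,0,0,0,0,-2.7,0,0,0]

```text
clock: 25.38
eef_pos: [495.8, -64.1, 94.2]
tool_rot: [3.141, -0.001, 2.915]
force: [-5.4, 1.3, -3.1]
width: 18.8
gripper_force: 59.0
```

arm_command:
  series: [0,0,0,0,0,0,0,0,0,0,0,0,0,0,0,0,0,0,0,0,0,0,0,0,0]

```text
clock: 25.8
eef_pos: [495.0, -64.2, 94.3]
tool_rot: [3.142, -0.001, 2.915]
force: [-3.9, 2.0, -2.3]
width: 19.2
gripper_force: 60.4
```

```bash
python3 - <<'E'
from h import *
a,_=look('top');b,_=look('scene'); im=np.hstack([cv2.resize(a[100:290,270:460],None,fx=2.1,fy=2.1),cv2.resize(b[110:300,170:360],None,fx=2.1,fy=2.1)]); save(im,'g7.png')
E
```

```text
(no output)
```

View pics/g7.png

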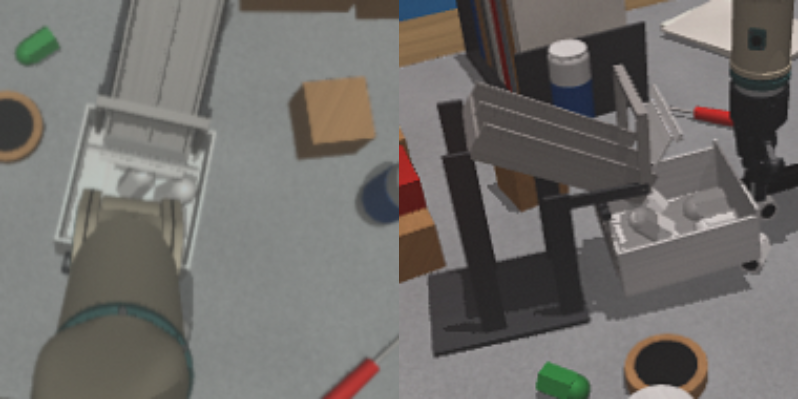

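The chute is empty and the caps are in the pan (the added weight matches 4 caps). I back off and carry the pan to the scale.

arm_command:
  series: [0,1,0,0,0,0,2.2,0,0,0,0,3.5,0,0,0,0,5,0,0,0,0,6.5,0,0,0]

```text
clock: 26.32
eef_pos: [435.1, -50.3, 95.0]
tool_rot: [3.141, 0.007, 2.914]
force: [0.6, 0.4, -2.7]
width: 18.9
gripper_force: 60.4
```

```bash
python3 - <<'E'
from p import *
plan([(415,-25,95,167,0),(405,25,125,174,0),(405,50,225,176,0),(410,160,235,186,0),(430,285,235,194,0),(440.3,310.5,200,194,0),(440.3,310.5,119,194,0)],step=24,hold=3)
E
```

```text
from [435.1 -50.3  95.  167. ] w 18.9 t 26.32 F [ 0.6  0.4 -2.7] gf 60.4
[0,1.3,1,0,-0,0,2.5,2,0,-0,0,3.2,3.6,-1,-2.4,0,3.9,5.1,-2,-4.7,0,4.6,6.7,-3,-7]
[0,0.1,0.5,-2,-0.4,0,0.1,1,-4,-0.8,0,0.2,1.5,-6,-1.2,0,0.2,2,-8,-1.6,0,0.3,2.5,-10,-2]
[0,0.1,2.2,-0.2,-2,0,0.1,4.4,-0.4,-4,0,0.2,6.6,-0.6,-6,0,0.2,8.8,-0.8,-8,0,0.3,11,-1,-10]
[0,-0.6,2,0,-1.4,0,-1.1,4,0,-2.7,0,-1.7,6.1,0,-4,0,-2.2,8.1,0,-5.4,0,-2.8,10.1,0,-6.7]
[0,-0.8,2,0,-1.3,0,-1.5,3.1,1.8,-1.3,0,-2.3,4.3,3.5,-1.3,0,-2.3,4.3,5.5,-1.3,0,-2.3,4.3,7.6,-1.3]
[0,-0,-0,2,-0,0,-0,-0,4,-0,0,-0,-0,4,-0,0,-0,-0,4,-0,0,-0,-0,4,-0]
end [440.1 310.8 119.  194. ]
```

arm_command:
  series: [0,1,0.8,0,0,0,2.3,1.8,0,0,0,3.2,3.5,-1,-2.4,0,3.9,5.1,-2,-4.7,0,4.6,6.7,-3,-7]

```text
clock: 26.73
eef_pos: [404.6, 27.3, 125.1]
tool_rot: [3.141, 0.005, 3.039]
force: [1.4, 0.1, -3.5]
width: 18.5
gripper_force: 60.5
```

arm_command:
  series: [0,0.1,0.5,-2,-0.4,0,0.1,1,-4,-0.8,0,0.2,1.5,-6,-1.2,0,0.2,2,-8,-1.6,0,0.3,2.5,-10,-2]

```text
clock: 27.15
eef_pos: [404.2, 52.2, 226.1]
tool_rot: [3.14, 0.005, 3.073]
force: [0.5, -0.1, -3.1]
width: 19.2
gripper_force: 60.5
```

arm_command:
  series: [0,0.1,2.2,-0.2,-2,0,0.1,4.4,-0.4,-4,0,0.2,6.6,-0.6,-6,0,0.2,8.8,-0.8,-8,0,0.3,11,-1,-10]

```text
clock: 27.57
eef_pos: [408.6, 163.5, 235.3]
tool_rot: [3.14, 0.005, -3.035]
force: [0.4, -0.5, -3.3]
width: 18.8
gripper_force: 60.4
```

arm_command:
  series: [0,-0.6,2,0,-1.4,0,-1.1,4,0,-2.7,0,-1.7,6.1,0,-4,0,-2.2,8.1,0,-5.4,0,-2.8,10.1,0,-6.7]

```text
clock: 27.98
eef_pos: [425.2, 267.2, 235.0]
tool_rot: [3.14, 0.004, -2.918]
force: [-0.2, -0.3, -2.5]
width: 19.0
gripper_force: 60.4
```

arm_command:
  series: [0,-0.8,2,0,-1.3,0,-1.5,3.1,1.8,-1.3,0,-2.3,4.3,3.5,-1.3,0,-2.3,4.3,5.5,-1.3,0,-2.3,4.3,7.6,-1.3]

```text
clock: 28.4
eef_pos: [438.6, 314.8, 158.3]
tool_rot: [3.138, 0.006, -2.896]
force: [-0.8, 0.0, -3.3]
width: 18.7
gripper_force: 60.4
```

arm_command:
  series: [0,0,0,2,0,0,0,0,3.8,0,0,0,0,3.8,0,0,0,0,3.8,0,0,0,0,3.8,0]

```text
clock: 28.82
eef_pos: [437.6, 312.4, 121.3]
tool_rot: [3.141, 0.002, -2.897]
force: [0.2, -0.5, -3.2]
width: 18.9
gripper_force: 60.4
```

```bash
python3 - <<'E'
from h import *
a,_=look('top');b,_=look('scene'); im=np.hstack([cv2.resize(a[140:300,120:320],None,fx=2,fy=2),cv2.resize(b[190:350,320:520],None,fx=2,fy=2)]); save(im,'g8.png')
import m2; m2.pan((554,338,14),80)
s=monitor.read_state();print(s['eef_pos'],s['force'])
E
```

```text
pan [551.8 340.5] 14.2 err 1.2997532281584405 571
[437.52773298 312.09659206 121.48836469] [ 0.54975488 -0.01996896 -2.90788817]
```

View pics/g8.png

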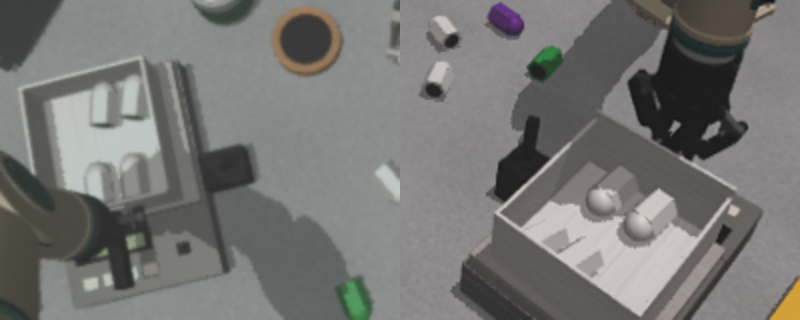

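All four caps are in the pan, around (115,140) in the top crop. I lower it and release.

arm_command:
  series: [0,-0.1,-0.1,0.3,0,0,-0.2,-0.3,0.5,0,0,-0.2,-0.3,0.7,0,0,-0.2,-0.3,0.9,0,0,-0.2,-0.3,0.9,0]

```text
clock: 29.33
eef_pos: [439.8, 309.4, 111.4]
tool_rot: [3.141, 0.001, -2.897]
force: [-1.5, 1.4, 1.8]
width: 19.0
gripper_force: 61.0
```

arm_command:
  series: [0,0,0,0.1,0,0,0,0,0.2,0,0,0,0,0.2,0,0,0,0,0.2,0,0,0,0,0.2,0]

```text
clock: 29.75
eef_pos: [439.7, 309.4, 110.9]
tool_rot: [3.141, 0.001, -2.896]
force: [-4.5, -0.9, 14.6]
width: 18.9
gripper_force: 62.9
```

arm_command:
  series: [0,0,0,-0.1,0,60,0,0,-0.1,0,60,0,0,-0.1,0,60,0,0,-0.1,0,60,0,0,-0.1,0]

```text
clock: 30.17
eef_pos: [439.5, 308.6, 109.9]
tool_rot: [-3.141, -0.001, -2.897]
force: [0.2, -0.2, 0.3]
width: 51.0
gripper_force: 0.0
```

arm_command:
  series: [60,0,0,-1,0,60,0,0,-3.5,0,60,0,0,-6,0,60,0,0,-9,0,60,0,0,-12,0]

```text
clock: 30.58
eef_pos: [439.1, 308.6, 231.9]
tool_rot: [-3.141, -0.001, -2.897]
force: [0.3, 1.0, -0.4]
width: 51.3
gripper_force: 0.0
```

```bash
python3 - <<'E'
from h import *
look('top')
import m; m.rect(m.box(300,330,215,246,10,60),'s1'); m.rect(m.box(335,364,245,268,10,60),'s2')
import m2; m2.pan((554,338,14),75)
from p import *
plan([(445,200,230,110,90),(505,-41,200,39.6,90),(505,-41,90,39.6,90)],step=32,hold=3,start=[439.8,309.4,230,194])
E
```

```text
s1 275 c [505.  -40.9] s [58.6 38.7] a 39.9 z [19.4 31.8 37.1]
s2 282 c [ 438.3 -133.3] s [59.6 39.4] a 84.4 z [19.6 32.2 37.2]
pan [553.5 337.6] 14.5 err 2.2968169627660506 626
from [439.8 309.4 230.  194. ] w 51.4 t 30.63 F [1.7 0.5 3.4] gf 0.0
[90,0.2,-0.8,-0,6.5,90,0.3,-1.7,-0,12.9,90,0.5,-2.5,-0,19.4,90,0.7,-3.3,-0,25.8,90,0.8,-4.1,-0,32.3]
[90,-0.3,-0.8,-0,6.5,90,-0.6,-1.6,-0,12.9,90,-0.9,-2.4,-0,19.4,90,-1.2,-3.2,-0,25.9,90,-1.5,-4,-0,32.3]
[90,-0.7,-0.5,-0,6.5,90,-1.3,-1,-0,12.9,90,-2,-1.5,-0,19.4,90,-4.1,-2.5,0.3,25.8,90,-6.1,-3.4,0.5,32.2]
[90,-2.2,0.2,0.3,6.4,90,-4.5,0.5,0.6,12.8,90,-6.7,0.8,0.9,19.2,90,-9,1,1.1,25.6,90,-11.2,1.3,1.4,32]
[90,-1.8,1.4,0.3,6.4,90,-3.5,2.8,0.6,12.8,90,-5.3,4.3,0.8,19.2,90,-7,5.7,1.1,25.6,90,-7,5.7,3.8,25.6]
[90,-0.1,0,2.8,-0,90,-0.1,0,5.6,-0,90,-0.1,0,8.3,-0,90,-0.1,0,8.3,-0,90,-0.1,0,8.3,-0]
[90,0,0,-0,-0,90,0,0,-0,-0,90,0,0,-0,-0,90,0,0,-0,-0,90,0,0,-0,-0]
end [504.6 -41.3  90.   39.6]
```

arm_command:
  series: [90,0.2,-0.8,0,6.5,90,0.3,-1.7,0,12.9,90,0.5,-2.5,0,19.4,90,0.7,-3.3,0,25.8,90,0.8,-4.1,0,32.3]

```text
clock: 31.05
eef_pos: [441.5, 266.9, 230.8]
tool_rot: [3.141, 0.0, 2.817]
force: [-0.2, -0.0, 1.1]
width: 76.7
gripper_force: 0.0
```

arm_command:
  series: [90,-0.3,-0.8,0,6.5,90,-0.6,-1.6,0,12.9,90,-0.9,-2.4,0,19.4,90,-1.2,-3.2,0,25.9,90,-1.5,-4,0,32.3]

```text
clock: 31.47
eef_pos: [443.3, 224.2, 230.8]
tool_rot: [3.141, -0.0, 2.253]
force: [-0.8, 0.2, -0.6]
width: 76.8
gripper_force: 0.0
```

arm_command:
  series: [90,-0.7,-0.5,0,6.5,90,-1.3,-1,0,12.9,90,-2,-1.5,0,19.4,90,-4.1,-2.5,0.3,25.8,90,-6.1,-3.4,0.5,32.2]

```text
clock: 31.88
eef_pos: [455.6, 155.9, 225.6]
tool_rot: [3.141, -0.001, 1.693]
force: [0.6, -0.2, 0.1]
width: 77.0
gripper_force: 0.0
```

arm_command:
  series: [90,-2.2,0.2,0.3,6.4,90,-4.5,0.5,0.6,12.8,90,-6.7,0.8,0.9,19.2,90,-9,1,1.1,25.6,90,-11.2,1.3,1.4,32]

```text
clock: 32.3
eef_pos: [482.9, 45.4, 211.7]
tool_rot: [3.141, -0.001, 1.133]
force: [0.2, 0.0, -0.1]
width: 76.6
gripper_force: 0.0
```

arm_command:
  series: [90,-1.8,1.4,0.3,6.4,90,-3.5,2.8,0.6,12.8,90,-5.3,4.3,0.8,19.2,90,-7,5.7,1.1,25.6,90,-7,5.7,3.8,25.6]

```text
clock: 32.72
eef_pos: [509.6, -47.0, 176.9]
tool_rot: [3.131, -0.006, 0.681]
force: [1.1, -0.4, -0.1]
width: 77.1
gripper_force: 0.0
```

arm_command:
  series: [90,0,0,2.8,0,90,0,0,5.6,0,90,0,0,8.3,0,90,0,0,8.3,0,90,0,0,8.3,0]

```text
clock: 33.13
eef_pos: [504.5, -41.0, 90.0]
tool_rot: [-3.14, 0.001, 0.691]
force: [0.5, 0.1, 1.0]
width: 77.0
gripper_force: 0.0
```

```bash
python3 - <<'E'
from h import *
from p import *
b,_=look('scene'); im,Y=cloud('scene')
vv,uu=np.mgrid[0:400,0:640]
for (a,c) in ((328,354),(220,244)),((328,354),(196,216)):
    k=(uu>a[0])&(uu<a[1])&(vv>c[0])&(vv<c[1])&(Y[...,2]>10)&(Y[...,2]<45); print(k.sum(), np.median(Y[k],0).round(1) if k.any() else '')
plan([(505,-41,4,39.9,90)],step=22,hold=1)
E
```

```text
201 [517.2 -31.6  27. ]
165 [ 447.1 -120.3   27.3]
from [505.6 -41.3  91.1  39.6] w 77.0 t 33.18 F [-0.2  0.1  0.2] gf 0.0
[90,-0,-0,2.2,-0.1,90,-0,-0,4.4,-0.2,90,-0,-0.1,6.5,-0.2,90,-0,-0.1,8.7,-0.3,90,-0,-0.1,8.7,-0.3]
end [505.  -40.6   4.1  39.9]
```

arm_command:
  series: [90,0,0,2.2,0,90,0,0,4.4,0,90,0,0,6.5,0,90,0,0,8.4,0,90,0,0,8.4,0]

```text
clock: 33.6
eef_pos: [505.2, -40.8, 5.7]
tool_rot: [-3.141, 0.0, 0.692]
force: [-1.0, -0.5, -0.2]
width: 77.0
gripper_force: 0.0
```

arm_command:
  series: [90,0,0,0,0,0,0,0,0,0,0,0,0,0,0,0,0,0,0,0,0,0,0,0,0]

```text
clock: 34.02
eef_pos: [506.2, -41.0, 8.0]
tool_rot: [3.14, -0.002, 0.692]
force: [-0.3, 0.2, 10.9]
width: 36.5
gripper_force: 58.9
```

arm_command:
  series: [0,0,0,0,0,0,0,0,0,0,0,0,0,0,0,0,0,0,0,0,0,0,0,0,0]

```text
clock: 34.43
eef_pos: [506.2, -41.0, 8.0]
tool_rot: [3.14, -0.002, 0.692]
force: [-0.5, 0.6, 11.2]
width: 36.7
gripper_force: 58.8
```

arm_command:
  series: [0,0,0,-1,0,0,0,0,-3,0,0,0,0,-6,0,0,0,0,-9,0,0,0,0,-9,0]

```text
clock: 34.85
eef_pos: [508.1, -41.8, 101.4]
tool_rot: [3.136, -0.006, 0.691]
force: [0.2, -0.5, 0.7]
width: 36.5
gripper_force: 60.5
```

```bash
python3 - <<'E'
from p import *
def w(x,y): c,s=np.cos(np.radians(14.3)),np.sin(np.radians(14.3)); return 553.5+x*c-y*s,337.6+x*s+y*c
print(w(-10,40),w(25,35))
plan([(480,100,200,30,0),(500,250,230,20,0),(*w(-10,38),230,14,0),(*w(-10,38),118,14,0)],step=32,hold=3)
E
```

```text
(np.float64(533.9298821770217), np.float64(373.8906391290474)) (np.float64(569.0804278398758), np.float64(377.690525917309))
from [508.1 -41.8 101.4  39.6] w 36.5 t 34.85 F [ 0.2 -0.5  0.7] gf 60.5
[0,1.1,-2.1,-1.6,1.6,0,2.3,-4.2,-3.3,3.2,0,3.4,-6.4,-4.9,4.8,0,4.6,-8.5,-6.6,6.4,0,5.7,-10.6,-8.2,8]
[0,0.9,-2.3,-1.7,1.6,0,2.8,-4.6,-2.3,3.6,0,4.7,-7,-2.9,5.6,0,6.6,-9.3,-3.5,7.6,0,8.5,-11.6,-4.1,9.6]
[0,1.5,-2.7,-0.6,2,0,3.4,-5.2,-0.6,3.5,0,5.4,-7.7,-0.6,5,0,7.3,-10.2,-0.6,6.5,0,9.3,-12.7,-0.6,8]
[0,-0,0,2.8,0,0,-0,0,5.6,0,0,-0,0,8.4,0,0,-0,0,11.2,0,0,-0,0,11.2,0]
[0,-0,0,0,0,0,-0,0,0,0,0,-0,0,0,0,0,-0,0,0,0,0,-0,0,0,0]
end [534.7 372.1 118.4  14. ]
```

arm_command:
  series: [0,1.1,-2.1,-1.6,1.6,0,2.3,-4.2,-3.3,3.2,0,3.4,-6.4,-4.9,4.8,0,4.6,-8.5,-6.6,6.4,0,5.7,-10.6,-8.2,8]

```text
clock: 35.27
eef_pos: [480.9, 78.2, 179.5]
tool_rot: [-3.141, -0.0, 0.55]
force: [0.4, -0.6, -1.1]
width: 36.3
gripper_force: 60.5
```

arm_command:
  series: [0,0.9,-2.3,-1.7,1.6,0,2.8,-4.6,-2.3,3.6,0,4.7,-7,-2.9,5.6,0,6.6,-9.3,-3.5,7.6,0,8.5,-11.6,-4.1,9.6]

```text
clock: 35.68
eef_pos: [492.4, 222.1, 220.2]
tool_rot: [-3.141, -0.0, 0.383]
force: [0.6, -1.0, -0.7]
width: 36.6
gripper_force: 60.5
```

arm_command:
  series: [0,1.5,-2.7,-0.6,2,0,3.4,-5.2,-0.6,3.5,0,5.4,-7.7,-0.6,5,0,7.3,-10.2,-0.6,6.5,0,9.3,-12.7,-0.6,8]

```text
clock: 36.1
eef_pos: [531.0, 374.6, 225.7]
tool_rot: [-3.141, 0.001, 0.244]
force: [1.1, 0.3, -0.8]
width: 36.4
gripper_force: 60.5
```

arm_command:
  series: [0,0,0,2.5,0,0,0,0,4,0,0,0,0,5,0,0,0,0,5,0,0,0,0,5,0]

```text
clock: 36.52
eef_pos: [531.5, 372.4, 175.5]
tool_rot: [3.141, 0.0, 0.244]
force: [-0.0, -0.5, 1.1]
width: 36.4
gripper_force: 60.5
```

```bash
python3 - <<'E'
from h import *
a,_=look('top');b,_=look('scene'); im=np.hstack([cv2.resize(a[140:300,120:320],None,fx=2,fy=2),cv2.resize(b[190:350,320:520],None,fx=2,fy=2)]); save(im,'g9.png')
print(monitor.read_state()['eef_pos'])
E
```

```text
[532.46539869 372.63513098 176.67455955]
```

View pics/g9.png

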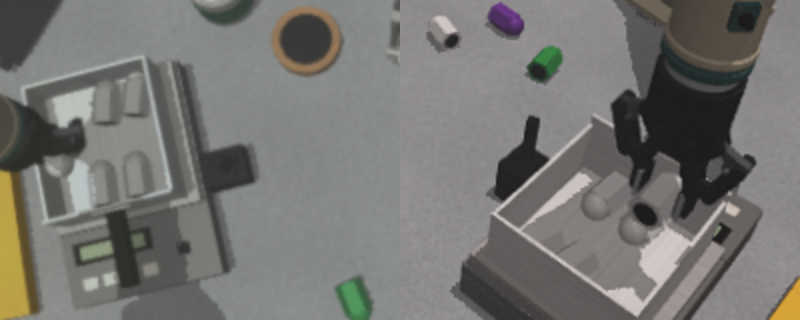

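arm_command:
  series: [0,0,0.5,1.5,0,0,0,0.5,3,0,0,0,0.5,4.5,0,0,0,0.5,5.4,0,0,0,0.5,5.4,0]

```text
clock: 37.03
eef_pos: [532.1, 367.8, 120.3]
tool_rot: [3.141, 0.002, 0.244]
force: [-0.1, -1.0, -0.7]
width: 36.4
gripper_force: 60.5
```

arm_command:
  series: [0,0,0,0,0,53,0,0,0,0,53,0,0,0,0,53,0,0,0,0,53,0,0,0,0]

```text
clock: 37.45
eef_pos: [533.2, 368.4, 122.0]
tool_rot: [-3.141, -0.001, 0.245]
force: [-0.5, -0.2, -0.1]
width: 45.3
gripper_force: 0.1
```

arm_command:
  series: [53,0,0,-2,0,53,0,0,-4.5,0,53,0,0,-7,0,53,0,0,-10,0,53,0,0,-10.5,0]

```text
clock: 37.87
eef_pos: [535.7, 368.5, 231.8]
tool_rot: [-3.14, -0.008, 0.244]
force: [0.6, -0.3, 1.4]
width: 45.4
gripper_force: 0.0
```

```bash
python3 - <<'E'
from h import *
from p import *
look('top')
import m; m.rect(m.box(335,364,240,270,10,60),'s2')
plan([(500,230,228,40,90),(450,50,220,70,90),(438.3,-133.3,190,84,90),(438.3,-133.3,92,84,90)],step=35,hold=3,start=[532,367.5,226,14])
E
```

```text
s2 280 c [ 438.2 -133.1] s [59.7 39.2] a 83.6 z [19.3 32.3 37.8]
from [532.  367.5 226.   14. ] w 45.2 t 37.92 F [1.  0.3 0.4] gf 0.0
[90,-1.3,2.5,-0,-5.2,90,-2.6,5,-0.1,-10.4,90,-3.9,7.5,-0.1,-15.6,90,-5.1,10.1,-0.2,-20.8,90,-6.4,12.6,-0.2,-26]
[90,-2.6,1.7,0.1,-5,90,-5.1,3.5,0.3,-10,90,-7.7,5.2,0.4,-15,90,-10.3,7,0.5,-20,90,-12.8,8.8,0.7,-25]
[90,-3.1,0.5,0.1,-5,90,-6,1.6,0.6,-7.3,90,-8.8,2.7,1.1,-9.7,90,-11.7,3.8,1.6,-12,90,-14.5,4.9,2.1,-14.3]
[90,-3,0.4,0.5,-2.4,90,-6.1,0.8,1,-4.7,90,-6.1,0.8,4.3,-4.7,90,-6.1,0.8,7.5,-4.7,90,-6.1,0.8,10.8,-4.7]
[90,0,-0,-0,-0,90,0,-0,-0,-0,90,0,-0,-0,-0,90,0,-0,-0,-0,90,0,-0,-0,-0]
end [ 438.6 -133.5   92.    84. ]
```

arm_command:
  series: [75,-1.3,2.5,0,-5.2,75,-2.6,5,-0.1,-10.4,75,-3.9,7.5,-0.1,-15.6,75,-5.1,10.1,-0.2,-20.8,75,-6.4,12.6,-0.2,-26]

```text
clock: 38.33
eef_pos: [500.4, 229.0, 227.5]
tool_rot: [-3.142, 0.001, 0.703]
force: [-0.2, -0.8, 0.2]
width: 64.1
gripper_force: 0.0
```

arm_command:
  series: [75,-2.6,1.7,0.1,-5,75,-5.1,3.5,0.3,-10,75,-7.7,5.2,0.4,-15,75,-10.3,7,0.5,-20,75,-12.8,8.8,0.7,-25]

```text
clock: 38.75
eef_pos: [458.6, 79.4, 220.7]
tool_rot: [-3.141, 0.001, 1.14]
force: [-0.0, -0.5, -0.1]
width: 64.3
gripper_force: 0.0
```

arm_command:
  series: [75,-3.1,0.5,0.1,-5,75,-6,1.6,0.6,-7.3,75,-8.8,2.7,1.1,-9.7,75,-11.7,3.8,1.6,-12,75,-14.5,4.9,2.1,-14.3]

```text
clock: 39.17
eef_pos: [442.1, -72.7, 199.6]
tool_rot: [-3.141, -0.0, 1.387]
force: [0.0, 0.0, 0.0]
width: 63.6
gripper_force: 0.0
```

arm_command:
  series: [75,-3,0.4,0.5,-2.4,75,-6.1,0.8,1,-4.7,75,-6.1,0.8,4.3,-4.7,75,-6.1,0.8,7.5,-4.7,75,-6.1,0.8,10.8,-4.7]

```text
clock: 39.58
eef_pos: [439.3, -133.6, 91.0]
tool_rot: [3.141, 0.0, 1.465]
force: [0.0, 0.7, -0.8]
width: 64.4
gripper_force: 0.0
```

arm_command:
  series: [75,0,0,0,0,75,0,0,0,0,75,0,0,0,0,75,0,0,0,0,75,0,0,0,0]

```text
clock: 40.0
eef_pos: [440.8, -133.0, 93.9]
tool_rot: [3.138, 0.0, 1.467]
force: [0.2, -0.3, 0.0]
width: 64.1
gripper_force: 0.0
```

```bash
python3 - <<'E'
from h import *
from p import *
b,_=look('scene'); im,Y=cloud('scene')
vv,uu=np.mgrid[0:400,0:640]
k=(uu>328)&(uu<354)&(vv>196)&(vv<216)&(Y[...,2]>10)&(Y[...,2]<45); print(k.sum(), np.median(Y[k],0).round(1) if k.any() else '')
plan([(438.2,-133.2,6,84,75)],step=22,hold=1)
E
```

```text
167 [ 446.4 -120.4   26.5]
from [ 440.7 -133.    93.8   84.1] w 63.9 t 40.05 F [ 0.2 -0.4 -0.6] gf 0.0
[75,-0,-0.1,2.2,0,75,-0,-0.1,4.4,0,75,-0,-0.2,6.6,0,75,-0.1,-0.2,8.8,0.1,75,-0.1,-0.2,8.8,0.1]
end [ 438.6 -133.7    5.8   84. ]
```

arm_command:
  series: [75,0,-0.1,2.2,0,75,0,-0.1,4.4,0,75,0,-0.2,6.6,0,75,0,-0.2,8.7,0,75,0,-0.2,8.7,0]

```text
clock: 40.47
eef_pos: [437.7, -132.5, 4.6]
tool_rot: [-3.141, -0.001, 1.467]
force: [-0.2, -0.0, 0.6]
width: 64.2
gripper_force: 0.0
```

arm_command:
  series: [75,0,0,0,0,0,0,0,0,0,0,0,0,0,0,0,0,0,0,0,0,0,0,0,0]

```text
clock: 40.88
eef_pos: [438.4, -132.7, 6.7]
tool_rot: [3.139, -0.0, 1.467]
force: [0.3, 0.0, 5.4]
width: 36.4
gripper_force: 59.4
```

arm_command:
  series: [0,0,0,0,0,0,0,0,0,0,0,0,0,0,0,0,0,0,0,0,0,0,0,0,0]

```text
clock: 41.3
eef_pos: [438.4, -132.7, 6.7]
tool_rot: [3.139, -0.0, 1.467]
force: [-0.2, 0.7, 5.6]
width: 36.9
gripper_force: 59.5
```

arm_command:
  series: [0,0,0,-1,0,0,0,0,-3,0,0,0,0,-6,0,0,0,0,-9,0,0,0,0,-9,0]

```text
clock: 41.72
eef_pos: [440.1, -134.0, 100.0]
tool_rot: [3.134, 0.002, 1.466]
force: [1.2, 0.7, -0.7]
width: 36.6
gripper_force: 60.3
```

```bash
python3 - <<'E'
from h import *
from p import *
a,_=look('top');b,_=look('scene')
im=np.hstack([cv2.resize(a[150:290,130:270],None,fx=2.8,fy=2.8),cv2.resize(b[130:270,300:440],None,fx=2.8,fy=2.8)]); save(im,'g10.png')
import m2; m2.pan((554,338,14),75)
plan([(445,30,200,70,0),(490,230,232,40,0),(553,338,232,14,0)],step=34,hold=3)
E
```

```text
pan [553.1 337.5] 14.5 err 2.949545969656443 836
from [ 438.7 -132.6   96.9   84.1] w 36.0 t 41.82 F [ 0.2 -0.1 -1.4] gf 60.3
[0,2.7,-0.2,-1.7,2.3,0,5.4,-0.4,-3.4,4.7,0,8.1,-0.5,-5.2,7,0,10.8,-0.7,-6.9,9.4,0,13.5,-0.9,-8.6,11.7]
[0,2.7,-0.7,-1.7,2.4,0,5.6,-1,-2.2,6.7,0,8.5,-1.2,-2.6,10.9,0,11.4,-1.5,-3.1,15.2,0,14.3,-1.7,-3.5,19.5]
[0,2.7,-1.2,-0.5,4.3,0,5.3,-2.4,-1,8.6,0,8,-3.7,-1.4,12.9,0,11.1,-4,-1.4,19.4,0,14.2,-4.4,-1.4,25.9]
[0,2.6,-1.7,-0,6.5,0,5.3,-3.4,-0,13,0,5.3,-3.4,-0,13,0,5.3,-3.4,-0,13,0,5.3,-3.4,-0,13]
end [553.2 338.1 231.9  14. ]
```

View pics/g10.png

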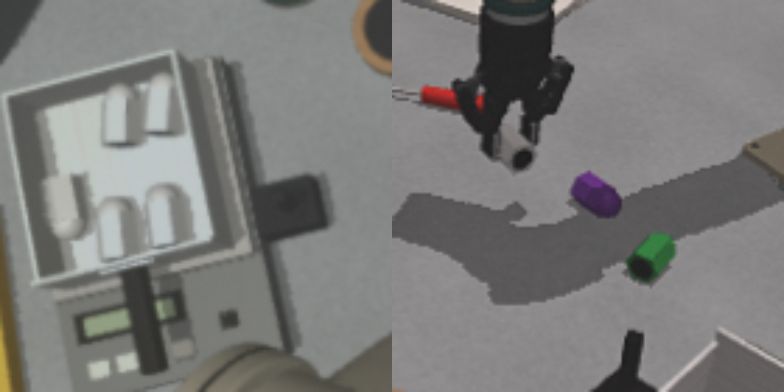

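Five caps are in the pan, with free space at about (70,130) in the crop (pan frame about +46, +34). The last stray is in hand.

```bash
python3 - <<'E'
from p import *
plan([(445,30,200,70,0),(490,230,232,40,0),(589.5,381.8,232,14,0),(589.5,381.8,172,14,0)],step=34,hold=2)
E
```

```text
from [ 438.7 -132.6   96.9   84.1] w 36.0 t 41.82 F [ 0.2 -0.1 -1.4] gf 60.3
[0,2.7,-0.2,-1.7,2.3,0,5.4,-0.4,-3.4,4.7,0,8.1,-0.5,-5.2,7,0,10.8,-0.7,-6.9,9.4,0,13.5,-0.9,-8.6,11.7]
[0,2.7,-0.7,-1.7,2.4,0,5.6,-1,-2.2,6.7,0,8.5,-1.2,-2.6,10.9,0,11.4,-1.5,-3.1,15.2,0,14.3,-1.7,-3.5,19.5]
[0,2.7,-1.2,-0.5,4.3,0,5.3,-2.4,-1,8.6,0,8,-3.7,-1.4,12.9,0,11,-3.9,-1.4,17.2,0,14.1,-4.1,-1.4,21.5]
[0,2.7,-1.2,-0,4.4,0,5.4,-2.5,-0,8.7,0,8.2,-3.8,-0,13,0,10.9,-5.1,-0,17.4,0,10.9,-5.1,3,17.4]
[0,-0,-0,3,-0,0,-0,-0,3,-0,0,-0,-0,3,-0,0,-0,-0,3,-0,0,-0,-0,3,-0]
end [589.7 381.5 171.9  14. ]
```

arm_command:
  series: [0,2.7,-0.2,-1.7,2.3,0,5.4,-0.4,-3.4,4.7,0,8.1,-0.5,-5.2,7,0,10.8,-0.7,-6.9,9.4,0,13.5,-0.9,-8.6,11.7]

```text
clock: 42.23
eef_pos: [441.8, 3.7, 181.3]
tool_rot: [-3.14, 0.001, 1.26]
force: [0.8, 0.6, -0.7]
width: 36.5
gripper_force: 60.3
```

arm_command:
  series: [0,2.7,-0.7,-1.7,2.4,0,5.6,-1,-2.2,6.7,0,8.5,-1.2,-2.6,10.9,0,11.4,-1.5,-3.1,15.2,0,14.3,-1.7,-3.5,19.5]

```text
clock: 42.65
eef_pos: [469.3, 145.5, 215.8]
tool_rot: [-3.14, 0.001, 0.919]
force: [1.9, 0.1, -0.5]
width: 36.4
gripper_force: 60.3
```

arm_command:
  series: [0,2.7,-1.2,-0.5,4.3,0,5.3,-2.4,-1,8.6,0,8,-3.7,-1.4,12.9,0,11,-3.9,-1.4,17.2,0,14.1,-4.1,-1.4,21.5]

```text
clock: 43.07
eef_pos: [521.7, 282.7, 229.1]
tool_rot: [-3.14, 0.003, 0.544]
force: [1.7, -0.9, -0.1]
width: 36.7
gripper_force: 60.3
```

arm_command:
  series: [0,2.7,-1.2,0,4.4,0,5.4,-2.5,0,8.7,0,8.2,-3.8,0,13,0,10.9,-5.1,0,17.4,0,10.9,-5.1,3,17.4]

```text
clock: 43.48
eef_pos: [594.1, 387.7, 202.8]
tool_rot: [-3.139, -0.01, 0.248]
force: [1.5, -0.3, -0.7]
width: 36.5
gripper_force: 60.3
```

arm_command:
  series: [0,0,0,3,0,0,0,0,3,0,0,0,0,3,0,0,0,0,3,0,0,0,0,3,0]

```text
clock: 43.9
eef_pos: [590.2, 380.9, 172.3]
tool_rot: [-3.141, -0.003, 0.242]
force: [-0.1, 1.5, -0.1]
width: 36.8
gripper_force: 60.3
```

arm_command:
  series: [0,0,0,0,0,0,0,0,0,0,0,0,0,0,0,0,0,0,0,0,0,0,0,0,0]

```text
clock: 44.32
eef_pos: [589.1, 381.3, 170.6]
tool_rot: [-3.141, -0.0, 0.243]
force: [0.3, -0.3, 0.0]
width: 36.9
gripper_force: 60.3
```

arm_command:
  series: [0,0,0,1.5,0,0,0,0,3,0,0,0,0,4,0,0,0,0,4.9,0,0,0,0,4.9,0]

```text
clock: 44.73
eef_pos: [587.4, 380.8, 117.8]
tool_rot: [3.141, 0.005, 0.243]
force: [-0.5, 0.4, -0.8]
width: 36.7
gripper_force: 60.3
```

arm_command:
  series: [0,0,0,0,0,55,0,0,0,0,55,0,0,0,0,55,0,0,0,0,55,0,0,0,0]

```text
clock: 45.15
eef_pos: [589.4, 381.4, 122.0]
tool_rot: [-3.141, -0.001, 0.243]
force: [-0.4, 0.2, 0.1]
width: 47.0
gripper_force: 0.0
```

arm_command:
  series: [55,0,0,-2,0,55,0,0,-4.5,0,55,0,0,-7,0,55,0,0,-10,0,55,0,0,-12,0]

```text
clock: 45.57
eef_pos: [590.0, 381.1, 244.6]
tool_rot: [-3.141, -0.003, 0.243]
force: [1.9, 1.0, 0.7]
width: 46.9
gripper_force: 0.0
```

arm_command:
  series: [55,-3.5,2,0,0,55,-7,4,0,0,55,-10.5,6,0,0,55,-13,9,0,0,55,-14,13,0,0]

```text
clock: 45.98
eef_pos: [480.2, 222.6, 240.9]
tool_rot: [-3.138, 0.003, 0.248]
force: [0.2, 0.0, -0.4]
width: 47.0
gripper_force: 0.0
```

arm_command:
  series: [55,-0.5,4,0,0,55,-1,8,0,0,55,-1,12,0,0,55,-1,15,0,0,55,-1,15,0,0]

```text
clock: 46.4
eef_pos: [512.2, 65.7, 243.3]
tool_rot: [3.138, -0.004, 0.233]
force: [1.0, -0.1, 0.4]
width: 46.5
gripper_force: 0.0
```

```bash
python3 - <<'E'
from h import *
a,_=look('top');b,_=look('scene'); im=np.hstack([cv2.resize(a[60:320,120:400],None,fx=1.42,fy=1.42),cv2.resize(b[100:360,180:460],None,fx=1.42,fy=1.42)]); save(im,'g11.png')
import m2; m2.pan((554,338,14),75); print(monitor.read_state()['eef_pos'])
E
```

```text
pan [553.7 337.5] 14.5 err 1.2835037250651538 473
[511.1874521   72.12942994 241.90492702]
```

View pics/g11.png

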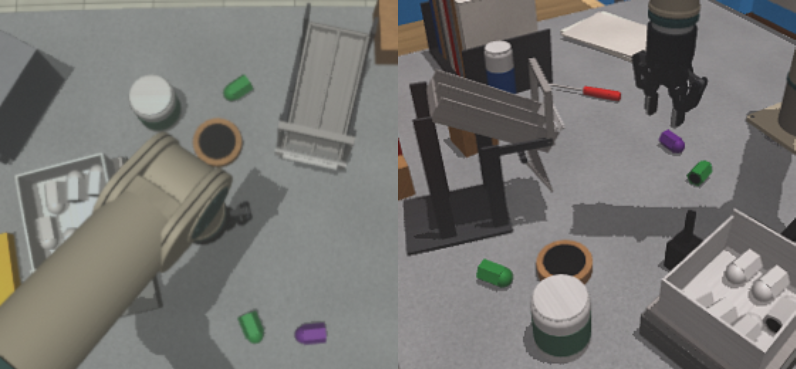

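All six caps are in the pan on the platter, the stylus is upright at (688,230), the paddle is at rest and no white cap is left on the counter. I hand the job in.

```bash
python3 -c "
from cell import workorder
print(workorder.finish_job())"
```

```text
the job is handed in; nothing more can be done
None
```

I handed the job in; no verdict came back. In the last pictures, six caps (four from the chute, two loose) are in the upright pan on the middle of the platter. I saw no third loose cap. The zero key was pressed to its stop with the stylus, which is back upright in its socket; the paddle is at rest, and I moved none of the other things on the counter.

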